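Load the nitrogen dry cabinet with camera modules

ROBOT

A 6-joint arm with a two-finger parallel gripper is mounted at the origin on the work surface. World frame = base frame: x ahead of the robot, y to its left, z up, the work surface at z = 0. Lengths are in m, angles in rad, forces in N, time in s.
With the tool pointing down it reaches from about 0.35 to 0.875 m from the base axis. Payload 4.2 kg.
Tool frame: the origin (TCP) lies at the very end of the fingers, on their centre line; the grasp point (between the pads) lies r.grasp_offset behind it (r.grasp_offset is the distance from the TCP to the grasp point, in m); z points along the fingers, y is the direction in which the jaws open and shut (so a half turn about z gives the same grasp; the last joint's range is limited). The gripper opens to 85 mm and grips with 20 to 120 N. Pads are 22 mm wide; open, the fingers measure 114 mm over their backs; the gripper's body (76 mm by 85 mm) begins 54 mm behind the grasp point. The pads swing forward as they close: fully open they stand 13 mm farther back than shut.
Start: joints at [1.52, 0.385, 0.008, 0, -1.194, -0.259], TCP at [0.191, 0.595, 0.231] pointing down, gripper open.
Joint ranges: [-3.14, 3.14], [-1.21, 2.06], [-1.07, 1.41], [-3.16, 2.05], [-2.99, -0.16], [-3.1, 3.1]. Speed limits (rad/s): [2.79, 2.79, 3.14, 3.14, 3.14, 3.14].

INTERFACE

Orientations are given as a 3x3 rotation matrix whose columns are the frame's x, y, z axes.
In Python, from rig import r gives the robot as it stands.
- The arm moves only by the tool servo_tool, never from a script. Its argument "plan" is a list of rows, each an object of numbers: "dx", "dy", "dz": the shift along the tool's x, y, z in cm; "yaw": the turn about the tool's z in degrees. A call has 1 to 20 rows; each row shifts and turns the pose as measured when the row begins, along the tool's axes as they then stand; what a row does not reach is not made up. A row lasts 1/12 s, in which the tool goes at most 41.7 mm and 7.16 degrees, less where a joint would pass 70% of its speed; a pose out of reach is approached as far as the arm can. A call is refused whole if a number of a shift passes 4.17 or a number of a turn 7.16, either way. A call with a gripper value outside its range is refused whole. "grip" is the opening in per cent of the stroke, from 0 (shut) to 100 (fully open), set as the call begins (left out, the last holds). The fingers move at their own pace and stop on an object; "grip_force" is the grip in N (left out, the last holds). Time passes only in rows, so rows that do not move let the fingers close. It gives the time, the measured TCP pose, the force and the opening at its end, in the units of the state.
- r.read_state(): the state, without advancing time (a new reading comes with each control period).
- r.read_camera(name): name is "side" or "top" or "wrist"; returns the picture (480x640x3 uint8, red, green, blue); there is no depth.
- r.calibration(name): a dict with "fovy" (degrees; the focal length in pixels is half the picture's height over the tangent of half this angle, whatever the lens; pixels are square), "cx", "cy" (the principal point, pixels), "k1" (the pictures are not rectified: a ray, as slopes to the right and down, at radius r is drawn at 1 + k1 r^2 times it, then the intrinsics apply), "R" (3x3) and "t" (3): a world point X has camera coordinates R X + t. Camera axes: x right, y down, z forward; pixel columns grow to the right and rows downward; lengths in m; the calibration is good to about 2 mm. A picture is of the moment at which its call begins: read the wrist's pose just before it. calibration takes no time and is no camera call; for the wrist camera it gives the pose at the moment of the call.
- r.sign_off(): hands the job in, once; it reports no verdict.
The state is a dict: "time": time; "joints": joint angles; "qvel": joint speeds; "effort": joint torques, N m; "position": TCP position; "eef_rot": TCP orientation; "wrist_force": force on the tool from outside, world axes, zero at the start; "ft_torque": the same for the moment, N m; "gripper_width": opening from 0.0 (shut) to 1.0 (fully open).
Only numpy, scipy, OpenCV 4.12 (cv2) and the standard library are available. Lean on these libraries where they do the work, as an engineer would, in place of code of your own. Each camera call takes 0.05 s, during which the arm holds its last target. There are 200 camera calls.

TASK

First shut the purge valve on top of the dry cabinet, which has been left open. Then stand every camera module from the grey mat lens up on the floor of the open drawer, side by side with the desiccant canister (which stays standing in there), push the drawer fully home until it seats, and only then turn the purge valve fully open again. Leave the tester and the roll of tape where they lie.

Things in the scene. Friction and masses are not known exactly. Their poses are not given: they have to be found in the camera images.
- cabinet: low grey dry cabinet, 270 deep (its own x) x 342 wide (its own y) x 92 mm high, standing on the bench; origin at the centre of its underside. Its front, where the drawer comes out, faces its own -x (roughly to the robot's right). A steel purge pipe (20 mm across, axis 22 mm above the roof) runs along the roof parallel to its own y, with a brass ball valve in it
- drawer (a joint): the cabinet's only drawer, m pulled out: 0 = fully home (seated), 0.23 = fully out. Runs along the cabinet's -x. A sprung ball detent resists (up to about 12 N) from 15 to 7 mm before home and then draws it in; short of that the drawer stays where it is left
- drawer_floor (a point): centre of the drawer's inner floor (moves with the drawer; axes as the cabinet's); floor 20 mm above the bench. Inside: 235 mm along x, 300 mm along y, no dividers; side and back walls 6 mm thick and 45 mm high above the floor, front panel (white, 15 mm thick, 342 wide) 0 to 70 mm above the floor. Room above the floor inside the closed cabinet: 60 mm
- drawer_pull (a point): middle of the outer (-x) face of the pull ledge on the drawer front: a 140 mm (y) x 14 mm (z) aluminium ledge that stands 20 mm out from the panel; the point is 74 mm above the bench
- valve (a joint): quarter-turn lever of the purge valve, rad: 0 = shut (lever across the pipe, pointing to the drawer side, cabinet's -x), 1.57 = open (lever along the pipe, pointing to cabinet's +y); stops at both ends, stays where it is left; turns clockwise seen from above as it opens
- valve_hinge (a point): the lever's axis (vertical) at lever mid-height, 154 mm above the bench
- valve_tip (a point): grip point on the lever, 85 mm from the axis, at mid-height; the black sleeve (16 mm wide, 20 mm high) runs from 35 to 110 mm from the axis; at least 30 mm free beneath it
- mat: plain grey mat, 270 x 330 x 3 mm, fixed on the bench at the robot's right; origin centre of underside
- canister: aluminium desiccant canister with white top, 44 mm diameter, 50 mm high, standing loose in the drawer near its front; origin at the centre of its underside. It stays in the drawer
- tester: orange handheld tester lying on the bench, 140 x 85 x 28 mm; a bystander; origin centre of underside
- tape: roll of paper tape lying flat on the bench, 100 mm across, 24 mm high; a bystander; origin centre of underside
- module0: camera module (all alike; three or four are present): black square base 64 x 64 x 12 mm with a round black lens barrel, 42 mm diameter, centred on top from 12 to 46 mm; lens up; origin at the centre of its underside, z up
- module1: camera module (all alike; three or four are present): black square base 64 x 64 x 12 mm with a round black lens barrel, 42 mm diameter, centred on top from 12 to 46 mm; lens up; origin at the centre of its underside, z up
- module2: camera module (all alike; three or four are present): black square base 64 x 64 x 12 mm with a round black lens barrel, 42 mm diameter, centred on top from 12 to 46 mm; lens up; origin at the centre of its underside, z up
- module3: camera module (all alike; three or four are present): black square base 64 x 64 x 12 mm with a round black lens barrel, 42 mm diameter, centred on top from 12 to 46 mm; lens up; origin at the centre of its underside, z up
- module4: camera module (all alike; three or four are present): black square base 64 x 64 x 12 mm with a round black lens barrel, 42 mm diameter, centred on top from 12 to 46 mm; lens up; origin at the centre of its underside, z up
There are look-alikes about, which are no part of the job. What is shaped like the module2 but orange or purple is not meant.

How it is judged:
By the outcome, as a careful person would: the job done as asked, in the order asked, and still so for the second after the job is handed in, with the robot touching nothing.
Of module0, module1, module2, module3, module4 only 3 to 4 are there at a start; the rules pass over those that are not, and their reading is None.
At some moment in a run one of module0, module1, module2, module3, module4 may be knocked a few centimetres aside while the robot is not near it.
It also fails if it takes over 192 s, if anything falls off the work surface, if the arm or the gripper's body presses on something with over 40 N, if the wrist force passes 120 N, or if a joint passes its speed limit or range.

## Working session

There is one attempt and no reset: what is moved stays moved. The work goes in short steps, Python scripts to look and compute and a tool call to move; the robot and the scene stay as the last step left them, time stands still between calls to the robot, and variables do not carry over. Pictures are saved under pics/ and viewed, on a budget of 14 in all, crops included, one or two more only if the job needs it, and the job is handed in when it is done.

Besides the shell and the picture viewer there is one more tool, called after "Request:" as name([rows], argument=value, ...), one row to a line, values as JSON. servo_tool: Moves the arm, as the interface text tells. Its arguments: {"type":"object","properties":{"plan":{"type":"array","items":{"type":"object","properties":{"dx":{"type":"number"},"dy":{"type":"number"},"dz":{"type":"number"},"yaw":{"type":"number"}}}},"grip":{"type":"number"},"grip_force":{"type":"number"}},"required":["plan"]}

```bash
ls; mkdir -p pics; cat > h.py <<'E'
import numpy as np, cv2
from rig import r
def shot(name,fn=None):
    c=r.calibration(name); im=r.read_camera(name)
    if fn: cv2.imwrite('pics/'+fn,im[:,:,::-1])
    return c,im
def K(c):
    f=240/np.tan(np.radians(c['fovy'])/2); return f
def ray(c,u,v):
    f=K(c); d=np.array([(u-c['cx'])/f,(v-c['cy'])/f]); s=d.copy()
    for _ in range(20): s=d/(1+c['k1']*(s@s))
    R=np.array(c['R']); t=np.array(c['t'])
    return -R.T@t, R.T@np.array([s[0],s[1],1])
def onz(c,u,v,z):
    o,d=ray(c,u,v); return o+d*(z-o[2])/d[2]
def proj(c,X):
    p=np.array(c['R'])@np.array(X)+np.array(c['t']); s=p[:2]/p[2]; s=s*(1+c['k1']*(s@s)); f=K(c)
    return s*f+np.array([c['cx'],c['cy']])
E
python3 - <<'E'
from h import *
for n in('top','side','wrist'):
    c,im=shot(n,n+'0.png'); print(n,{k:np.round(v,3).tolist() for k,v in c.items()})
s=r.read_state(); print({k:np.round(v,3).tolist() for k,v in s.items()}, r.grasp_offset)
E
```

```text
pics
top {'fovy': 47.177, 'cx': 311.444, 'cy': 239.817, 'k1': -0.036, 'R': [[-0.004, -1.0, 0.019], [-0.99, 0.001, -0.14], [0.14, -0.019, -0.99]], 't': [-0.018, 0.516, 1.436]}
side {'fovy': 47.84, 'cx': 312.438, 'cy': 241.221, 'k1': -0.053, 'R': [[-0.997, -0.076, 0.016], [-0.054, 0.535, -0.843], [0.055, -0.842, -0.537]], 't': [0.495, 0.131, 1.167]}
wrist {'fovy': 60.115, 'cx': 321.683, 'cy': 232.59, 'k1': -0.045, 'R': [[-0.306, -0.952, 0.001], [-0.909, 0.292, 0.296], [-0.282, 0.089, -0.955]], 't': [0.624, -0.038, 0.379]}
{'time': 0.15, 'joints': [1.52, 0.385, 0.007, -0.0, -1.194, -0.259], 'qvel': [-0.001, -0.003, 0.004, 0.002, 0.0, 0.0], 'effort': [-0.0, -39.268, 18.858, 4.189, -0.003, -0.0], 'position': [0.19, 0.595, 0.23], 'eef_rot': [[0.952, -0.305, -0.0], [-0.305, -0.952, -0.002], [0.0, 0.002, -1.0]], 'wrist_force': [0.815, 0.148, 0.186], 'ft_torque': [0.053, 0.041, -0.013], 'gripper_width': 1.004} 0.0187
```

View pics/top0.png

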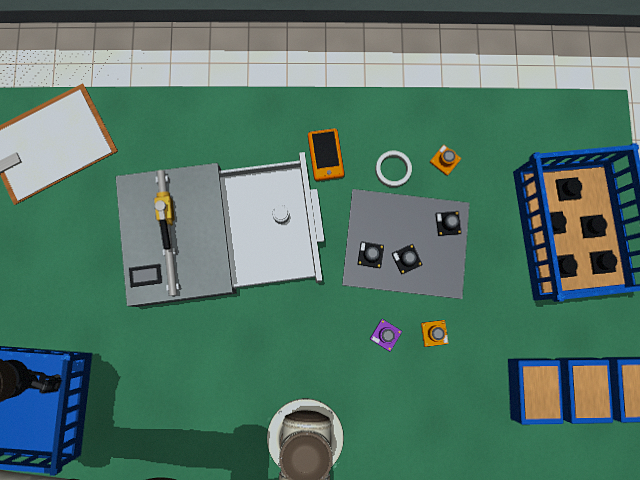

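View pics/side0.png

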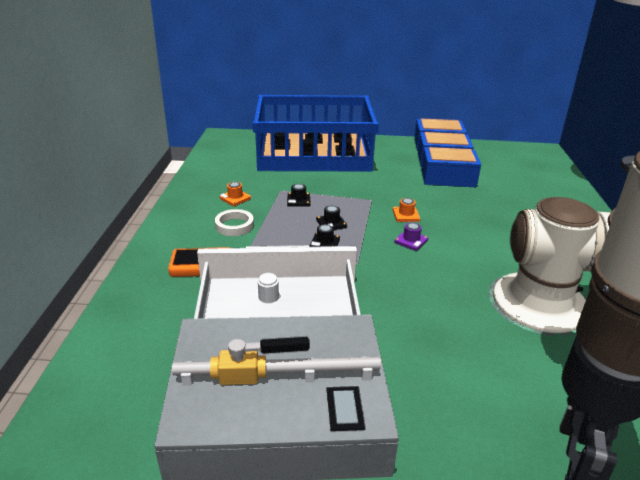

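```bash
cat >> h.py <<'E'
def go(X,yaw=None):
    """tool shift (cm) and yaw (deg) from the current pose to TCP X / tool-x world heading yaw (deg, mod 180)"""
    s=r.read_state(); R=np.array(s['eef_rot']); d=R.T@(np.array(X)-np.array(s['position']))*100
    h=np.degrees(np.arctan2(R[1,0],R[0,0])); o=''
    if yaw is not None: o=' yaw %.1f'%(-((yaw-h+90)%180-90))
    print('t%.1f h%.1f pos'%(s['time'],h),np.round(s['position'],3),'-> d',np.round(d,1),o)
E
python3 - <<'E'
from h import *
im=cv2.imread('pics/top0.png')[:,:,::-1]; c=r.calibration('top')
def blobs(m,a=60):
    n,l,st,ce=cv2.connectedComponentsWithStats(m.astype('uint8'))
    return [(st[i].tolist(),ce[i].round(1).tolist(),l==i) for i in range(1,n) if st[i][4]>a]
I=im.astype(int); mx=I.max(2); mn=I.min(2)
reg=np.zeros(mx.shape,bool); reg[150:330,110:480]=1
print('dark')
for st,ce,l in blobs((mx<50)&reg):
    rr=cv2.minAreaRect(np.argwhere(l)[:,::-1].astype('f4')); print(st,ce,np.round(rr[0]+rr[1]+(rr[2],),1))
for nm,z,pts in [('roof',.092,[(117,176),(217,164),(237,293),(128,306)]),('panel top',.09,[(301,154),(305,153),(322,279),(318,281)]),
  ('pull',.081,[(312,190),(318,190),(324,241)]),('sleeve',.164,[(162,217),(167,217),(165,249),(171,248)]),('knob',.17,[(162,187)]),
  ('can',.07,[(281,213)]),('mods',.049,[(370,250),(405,254),(451,218)]),('mat',.003,[(354,190),(469,204),(462,299),(344,286)])]:
    print(nm,[onz(c,*p,z)[:2].round(3).tolist() for p in pts])
E
python3 - <<'E'
import cv2
im=cv2.imread('pics/top0.png')
cv2.imwrite('pics/crop1.png',cv2.resize(im[145:315,110:480],None,fx=2.15,fy=2.15,interpolation=cv2.INTER_CUBIC))
E
```

```text
dark
[315, 150, 24, 18, 368] [326.0, 157.9] [326.3 157.5  17.6  21.8  82.9]
[435, 212, 26, 24, 330] [446.9, 225.0] [447.7 223.4  22.8  23.5  84.8]
[160, 220, 12, 29, 205] [164.9, 234.1] [164.9 234.   29.5   7.8  78.1]
[358, 242, 26, 26, 340] [370.3, 256.4] [370.4 254.8  23.9  22.9  11.3]
[392, 246, 29, 28, 329] [406.0, 259.9] [406.2 258.9  23.   23.3  65.2]
[129, 264, 33, 24, 276] [145.8, 275.9] [145.2 275.4  19.1  31.9  82.2]
[132, 287, 105, 20, 194] [186.4, 298.7] [183.9 298.4   6.6 104.9  80.5]
roof [[0.677, 0.489], [0.709, 0.229], [0.372, 0.171], [0.34, 0.446]]
panel top [[0.737, 0.008], [0.74, -0.003], [0.407, -0.045], [0.402, -0.035]]
pull [[0.642, -0.021], [0.642, -0.037], [0.506, -0.051]]
sleeve [[0.555, 0.349], [0.555, 0.337], [0.476, 0.339], [0.478, 0.325]]
knob [[0.629, 0.35]]
can [[0.583, 0.061]]
mods [[0.487, -0.175], [0.476, -0.268], [0.573, -0.395]]
mat [[0.661, -0.139], [0.621, -0.46], [0.357, -0.43], [0.394, -0.108]]
```

View pics/crop1.png

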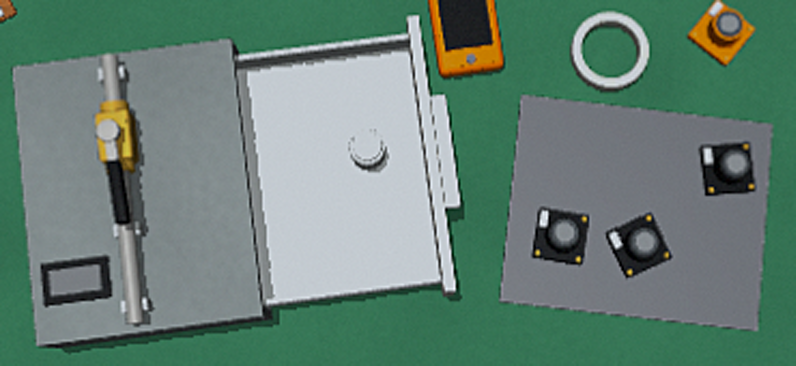

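```bash
cat >> h.py <<'E'
def tri(c1,p1,c2,p2):
    o1,d1=ray(c1,*p1); o2,d2=ray(c2,*p2); A=np.c_[d1,-d2]; k=np.linalg.lstsq(A,o2-o1,rcond=None)[0]
    a,b=o1+k[0]*d1,o2+k[1]*d2; return (a+b)/2,np.linalg.norm(a-b)
E
python3 - <<'E'
from h import *
ct=r.calibration('top'); cs=r.calibration('side')
for n,a,b in [('knob',(160,206),(237,347)),('sleeve end',(167,247.5),(308,344)),('sleeve start',(163,221),(262,347)),('can',(280.7,214),(268,279))]:
    print(n,tri(ct,a,cs,b))
go([0.50,0.335,0.25],90)
E
```

```text
knob (array([0.585141  , 0.35775962, 0.15425185]), np.float64(0.001469605482145087))
sleeve end (array([0.48044308, 0.33761858, 0.15122471]), np.float64(0.0012231058316473477))
sleeve start (array([0.54822635, 0.35000037, 0.15025169]), np.float64(0.0017320651865905033))
can (array([0.58265024, 0.06190432, 0.06393988]), np.float64(0.0030300249934674408))
t0.1 h-17.8 pos [0.19  0.595 0.23 ] -> d [37.4 15.3 -1.9]  yaw 72.2
```

Request:
servo_tool([
  {"yaw": -5.8},
  {"yaw": -5.8},
  {"yaw": -5.8},
  {"yaw": -5.8},
  {"yaw": -5.8},
  {"dx": 2.6, "dy": 3.1},
  {"dx": 2.6, "dy": 3.1},
  {"dx": 2.6, "dy": 3.1},
  {"dx": 2.6, "dy": 3.1},
  {"dx": 2.6, "dy": 3.1},
  {"dx": 2.6, "dy": 3.1},
  {"dx": 2.6, "dy": 3.1},
  {"dx": 2.6, "dy": 3.1},
  {"dx": 2.6, "dy": 3.1},
  {"dx": 2.6, "dy": 3.1},
  {},
], grip=45)

```text
$.plan[0]: bad value
```

```bash
python3 - <<'E'
from h import *
print(np.round(r.read_state()['joints'],2)); go([.5016,.341,.138],11)
E
```

```text
[ 1.52  0.39  0.01 -0.   -1.19 -0.26]
t0.1 h-17.8 pos [0.19  0.595 0.23 ] -> d [37.4 14.7  9.3]  yaw -28.8
```

Request:
servo_tool([
  {"dx": 0, "dy": 0, "dz": 0, "yaw": -5.8},
  {"dx": 0, "dy": 0, "dz": 0, "yaw": -5.8},
  {"dx": 0, "dy": 0, "dz": 0, "yaw": -5.8},
  {"dx": 0, "dy": 0, "dz": 0, "yaw": -5.8},
  {"dx": 0, "dy": 0, "dz": 0, "yaw": -5.8},
  {"dx": 2.6, "dy": 3.1, "dz": 0, "yaw": 0},
  {"dx": 2.6, "dy": 3.1, "dz": 0, "yaw": 0},
  {"dx": 2.6, "dy": 3.1, "dz": 0, "yaw": 0},
  {"dx": 2.6, "dy": 3.1, "dz": 0, "yaw": 0},
  {"dx": 2.6, "dy": 3.1, "dz": 0, "yaw": 0},
  {"dx": 2.6, "dy": 3.1, "dz": 0, "yaw": 0},
  {"dx": 2.6, "dy": 3.1, "dz": 0, "yaw": 0},
  {"dx": 2.6, "dy": 3.1, "dz": 0, "yaw": 0},
  {"dx": 2.6, "dy": 3.1, "dz": 0, "yaw": 0},
  {"dx": 2.6, "dy": 3.1, "dz": 0, "yaw": 0},
  {"dx": 0, "dy": 0, "dz": 0, "yaw": 0},
], grip=45)

```text
time: 1.48
position: [0.5204, 0.3413, 0.2239]
eef_rot: [[0.973, 0.23, -0.006], [0.23, -0.973, -0.012], [-0.008, 0.011, -1.0]]
wrist_force: [0.3, 0.9, -0.4]
gripper_width: 0.451
```

```bash
python3 - <<'E'
from h import *
print(np.round(r.read_state()['joints'],2)); go([.5016,.341,.138],11)
E
```

```text
[ 0.84  0.39 -0.    0.   -1.19  0.96]
t1.5 h13.3 pos [0.52  0.341 0.224] -> d [-1.8 -0.5  8.6]  yaw 2.3
```

Request:
servo_tool([
  {"dx": -1.8, "dy": -0.5, "dz": 0, "yaw": 2.3},
  {"dx": 0, "dy": 0, "dz": 2.9, "yaw": 0},
  {"dx": 0, "dy": 0, "dz": 2.9, "yaw": 0},
  {"dx": 0, "dy": 0, "dz": 2.8, "yaw": 0},
  {"dx": 0, "dy": 0, "dz": 0, "yaw": 0},
])

```text
time: 1.9
position: [0.5048, 0.3373, 0.1355]
eef_rot: [[0.984, 0.178, -0.004], [0.178, -0.984, -0.01], [-0.005, 0.009, -1.0]]
wrist_force: [-0.7, -0.8, -0.8]
gripper_width: 0.449
```

```bash
python3 - <<'E'
from h import *
go([.5016,.341,.138],11); shot('wrist','w1.png')
E
```

```text
t1.9 h10.3 pos [0.505 0.337 0.136] -> d [-0.3 -0.4 -0.2]  yaw -0.7
```

View pics/w1.png

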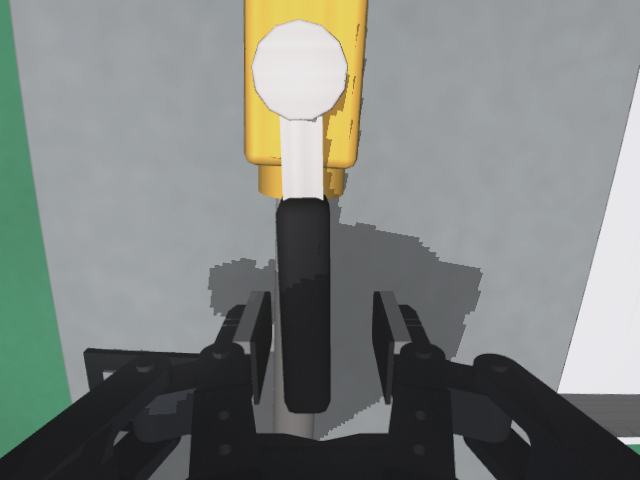

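Request:
servo_tool([
  {"dx": 0.05, "dy": 0.87, "dz": 0, "yaw": -6},
  {"dx": 0.05, "dy": 0.87, "dz": 0, "yaw": -6},
  {"dx": 0.05, "dy": 0.87, "dz": 0, "yaw": -6},
  {"dx": 0.05, "dy": 0.87, "dz": 0, "yaw": -6},
  {"dx": 0.05, "dy": 0.87, "dz": 0, "yaw": -6},
  {"dx": 0.05, "dy": 0.87, "dz": 0, "yaw": -6},
  {"dx": 0.05, "dy": 0.87, "dz": 0, "yaw": -6},
  {"dx": 0.05, "dy": 0.87, "dz": 0, "yaw": -6},
  {"dx": 0.05, "dy": 0.87, "dz": 0, "yaw": -6},
  {"dx": 0.05, "dy": 0.87, "dz": 0, "yaw": -6},
  {"dx": 0.05, "dy": 0.87, "dz": 0, "yaw": -6},
  {"dx": 0.05, "dy": 0.87, "dz": 0, "yaw": -6},
  {"dx": 0, "dy": 0, "dz": 0, "yaw": 0},
])

```text
time: 3.03
position: [0.5823, 0.2828, 0.16]
eef_rot: [[0.064, 0.998, 0.011], [0.998, -0.064, 0.011], [0.012, 0.011, -1.0]]
wrist_force: [0.3, -0.2, -0.7]
gripper_width: 0.452
```

```bash
python3 - <<'E'
from h import *
a=np.radians(279.5)
go([.585+.083*np.cos(a),.357+.083*np.sin(a),.138],99.5); shot('wrist','w2.png')
s=r.read_state(); print(np.round(s['joints'],2))
E
```

```text
t3.0 h86.3 pos [0.582 0.283 0.16 ] -> d [-0.7  1.7  2.2]  yaw -13.2
[ 0.7   0.47 -0.04 -0.   -1.04  2.37]
```

View pics/w2.png

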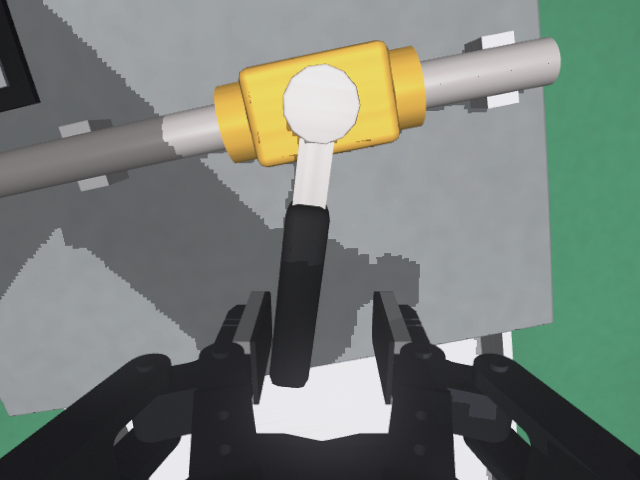

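Request:
servo_tool([
  {"dx": 0, "dy": 0, "dz": 1.1, "yaw": 0},
  {"dx": 0, "dy": 0, "dz": 1.1, "yaw": 0},
  {"dx": -0.1, "dy": 0.8, "dz": 0.1, "yaw": -5},
  {"dx": -0.1, "dy": 0.8, "dz": 0.1, "yaw": -5},
  {"dx": 0, "dy": 0.8, "dz": 0.1, "yaw": -3},
  {"dx": 0, "dy": 0.3, "dz": 0, "yaw": 0},
])

```text
time: 3.58
position: [0.6061, 0.2841, 0.1356]
eef_rot: [[-0.161, 0.987, 0.011], [0.987, 0.161, 0.013], [0.012, 0.013, -1.0]]
wrist_force: [-1.0, -0.6, 1.4]
gripper_width: 0.444
```

```bash
python3 - <<'E'
from h import *
a=np.radians(278)
go([.585+.083*np.cos(a),.357+.083*np.sin(a),.138],98); shot('wrist','w3.png')
s=r.read_state(); print(np.round(s['wrist_force'],2))
E
```

```text
t3.6 h99.3 pos [0.606 0.284 0.136] -> d [-0.8 -1.1 -0.3]  yaw 1.3
[-0.53 -0.25 -0.86]
```

View pics/w3.png

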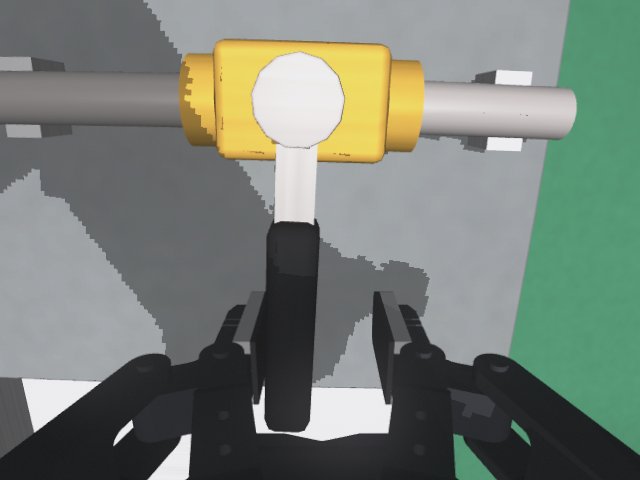

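Request:
servo_tool([
  {"dx": 0, "dy": 0.4, "dz": 0, "yaw": 0},
  {"dx": 0, "dy": 0.4, "dz": 0, "yaw": 0},
  {"dx": 0, "dy": 0.5, "dz": 0, "yaw": 0},
])

```text
time: 3.88
position: [0.6081, 0.2838, 0.1342]
eef_rot: [[-0.152, 0.988, -0.013], [0.988, 0.152, 0.004], [0.006, -0.013, -1.0]]
wrist_force: [-16.8, 0.1, 9.0]
gripper_width: 0.451
```

```bash
python3 - <<'E'
from h import *
a=np.radians(278)
go([.585+.083*np.cos(a),.357+.083*np.sin(a),.138],98)
s=r.read_state(); print(np.round(s['wrist_force'],2))
E
```

```text
t3.9 h98.7 pos [0.608 0.284 0.134] -> d [-0.7 -1.3 -0.4]  yaw 0.7
[-16.75   0.09   9.03]
```

Request:
servo_tool([
  {"dx": 0, "dy": -0.9, "dz": 0, "yaw": 0},
  {"dx": 0, "dy": 0, "dz": -3.5, "yaw": 0},
  {"dx": 0, "dy": 0, "dz": -3.5, "yaw": 0},
  {"dx": 0, "dy": 0, "dz": -3.5, "yaw": 0},
  {"dx": 0, "dy": 0, "dz": -3.5, "yaw": 0},
  {"dx": 0, "dy": 0, "dz": 0, "yaw": 7},
  {"dx": 0, "dy": 0, "dz": 0, "yaw": 7},
  {"dx": 0, "dy": 0, "dz": 0, "yaw": 7},
  {"dx": 0, "dy": 0, "dz": 0, "yaw": 7},
  {"dx": 0, "dy": 0, "dz": 0, "yaw": 7},
  {"dx": 0, "dy": 0, "dz": 0, "yaw": 7},
  {"dx": 0, "dy": 0, "dz": 0, "yaw": 7},
  {"dx": 0, "dy": 0, "dz": 0, "yaw": 7},
  {"dx": 0, "dy": 0, "dz": 0, "yaw": 7},
  {"dx": 0, "dy": 0, "dz": 0, "yaw": 7},
  {"dx": 0, "dy": 0, "dz": 0, "yaw": 7},
  {"dx": 0, "dy": 0, "dz": 0, "yaw": 7},
  {"dx": 0, "dy": 0, "dz": 0, "yaw": 7},
], grip=90)

```text
time: 5.38
position: [0.6035, 0.2867, 0.2814]
eef_rot: [[0.996, 0.086, 0.004], [0.085, -0.996, 0.013], [0.005, -0.012, -1.0]]
wrist_force: [-0.0, -0.0, -0.1]
gripper_width: 0.899
```

Request:
servo_tool([
  {"dx": 0, "dy": 0, "dz": 0, "yaw": 7},
  {"dx": 0, "dy": 0, "dz": 0, "yaw": 7},
  {"dx": 0, "dy": 0, "dz": 0, "yaw": 7},
  {"dx": 0, "dy": 0, "dz": 0, "yaw": 7},
  {"dx": 0, "dy": 0, "dz": 0, "yaw": 7},
  {"dx": 0, "dy": 0, "dz": 0, "yaw": 7},
  {"dx": 0, "dy": 0, "dz": 0, "yaw": 7},
  {"dx": 0, "dy": 0, "dz": 0, "yaw": 7},
  {"dx": 0, "dy": 0, "dz": 0, "yaw": 7},
  {"dx": 0, "dy": 0, "dz": 0, "yaw": 7},
  {"dx": 0, "dy": 0, "dz": 0, "yaw": 7},
  {"dx": 0, "dy": 0, "dz": 0, "yaw": 7},
  {"dx": 0, "dy": 0, "dz": 0, "yaw": 7},
])

```text
time: 6.47
position: [0.6069, 0.2905, 0.281]
eef_rot: [[0.032, -0.999, 0.019], [-0.999, -0.031, 0.02], [-0.02, -0.019, -1.0]]
wrist_force: [-0.3, -0.3, -0.6]
gripper_width: 0.903
```

```bash
python3 - <<'E'
from h import *
go([.5,-.2,.3],-82);print(np.round(r.read_state()['joints'],2))
E
```

```text
t6.5 h-88.2 pos [0.607 0.291 0.281] -> d [48.6 12.2 -3.1]  yaw -6.2
[ 0.68  0.43  0.2  -0.   -1.32 -0.65]
```

Request:
servo_tool([
  {"dx": 4.0, "dy": 0.8, "dz": -0.2, "yaw": -1},
  {"dx": 4.0, "dy": 0.8, "dz": -0.2, "yaw": -1},
  {"dx": 4.0, "dy": 0.8, "dz": -0.2, "yaw": -1},
  {"dx": 4.0, "dy": 0.8, "dz": -0.2, "yaw": -1},
  {"dx": 4.0, "dy": 0.8, "dz": -0.2, "yaw": -1},
  {"dx": 4.0, "dy": 0.8, "dz": -0.2, "yaw": -1},
  {"dx": 4.0, "dy": 0.8, "dz": -0.2, "yaw": 0},
  {"dx": 4.0, "dy": 0.8, "dz": -0.2, "yaw": 0},
  {"dx": 4.0, "dy": 0.8, "dz": -0.2, "yaw": 0},
  {"dx": 4.0, "dy": 0.8, "dz": -0.2, "yaw": 0},
  {"dx": 4.0, "dy": 0.8, "dz": -0.2, "yaw": 0},
  {"dx": 4.0, "dy": 0.8, "dz": -0.2, "yaw": 0},
  {"dx": 4.0, "dy": 0.8, "dz": -0.2, "yaw": 0},
  {"dx": 0, "dy": 0, "dz": 0, "yaw": 0},
])

```text
time: 7.63
position: [0.557, -0.2481, 0.2939]
eef_rot: [[0.122, -0.992, 0.041], [-0.992, -0.122, 0.019], [-0.014, -0.043, -0.999]]
wrist_force: [1.2, 0.6, 0.3]
gripper_width: 0.899
```

```bash
python3 - <<'E'
from h import *
go([.5,-.27,.3],-82);print(np.round(r.read_state()['joints'],2)); shot('wrist','w4.png')
E
```

```text
t7.6 h-83.0 pos [ 0.557 -0.248  0.294] -> d [ 1.5  5.9 -0.9]  yaw -1.0
[-0.17  0.31  0.06 -0.03 -1.29  0.3 ]
```

View pics/w4.png

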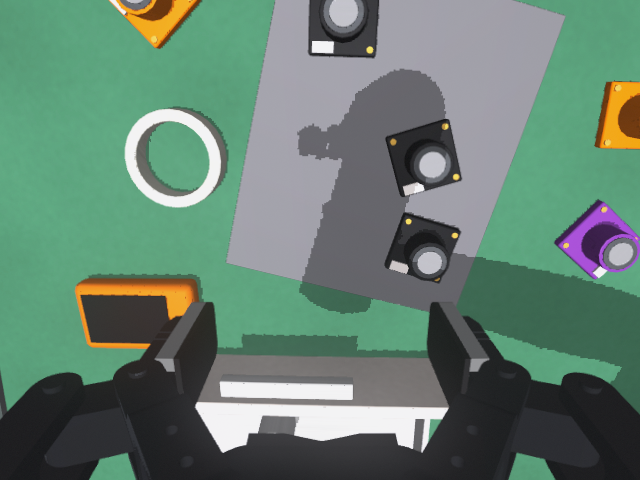

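```bash
python3 - <<'E'
from h import *
im=cv2.imread('pics/w4.png'); c=r.calibration('wrist')
g=cv2.cvtColor(im,cv2.COLOR_BGR2GRAY)
for n,p,e in [('A',(429,262),((409,221),(455,236))),('B',(431,165),((393,142),(445,126))),('C',(344,14),((309,55),(376,57)))]:
    P=onz(c,*p,.049); a,b=onz(c,*e[0],.015),onz(c,*e[1],.015); d=b-a
    print(n,P.round(4),'edge heading mod90',round(np.degrees(np.arctan2(d[1],d[0]))%90,1))
go([.5,-.27,.3],-82)
ct=r.calibration('top')
print([onz(ct,*p,.049).round(3).tolist() for p in [(372.8,252.4),(410,255.7),(452.3,219.9)]])
E
```

```text
A [ 0.4532 -0.1812  0.049 ] edge heading mod90 79.3
B [ 0.4707 -0.276   0.049 ] edge heading mod90 24.7
C [ 0.5676 -0.392   0.049 ] edge heading mod90 5.3
t7.7 h-82.9 pos [ 0.557 -0.246  0.294] -> d [ 1.7  5.9 -0.9]  yaw -0.9
[[0.48, -0.182, 0.049], [0.471, -0.281, 0.049], [0.568, -0.399, 0.049]]
```

Request:
servo_tool([
  {"dx": 0, "dy": 0, "dz": 0, "yaw": 6},
  {"dx": 0, "dy": 0, "dz": 0, "yaw": 6},
  {"dx": 0, "dy": 0, "dz": 0, "yaw": 6},
  {"dx": -0.75, "dy": 1.9, "dz": 2.8, "yaw": 0},
  {"dx": -0.75, "dy": 1.9, "dz": 2.8, "yaw": 0},
  {"dx": -0.75, "dy": 1.9, "dz": 2.8, "yaw": 0},
  {"dx": -0.75, "dy": 1.9, "dz": 2.8, "yaw": 0},
  {"dx": -0.75, "dy": 1.9, "dz": 2.8, "yaw": 0},
  {"dx": -0.75, "dy": 1.9, "dz": 2.8, "yaw": 0},
  {"dx": 0, "dy": 0, "dz": 0, "yaw": 0},
])

```text
time: 8.52
position: [0.4641, -0.1672, 0.1178]
eef_rot: [[-0.213, -0.975, 0.059], [-0.977, 0.214, 0.016], [-0.029, -0.054, -0.998]]
wrist_force: [-2.0, 0.0, -0.6]
gripper_width: 0.901
```

```bash
cat >> h.py <<'E'
def tilt(): print('tilt deg',np.degrees(np.array(r.read_state()['eef_rot'])[:2,2]).round(1))
E
python3 - <<'E'
from h import *
go([.4532,-.1812,.022],-100.7); tilt(); shot('wrist','w5.png')
E
```

```text
t8.5 h-102.3 pos [ 0.464 -0.167  0.118] -> d [1.9 1.3 9.5]  yaw -1.6
tilt deg [3.4 0.9]
```

View pics/w5.png

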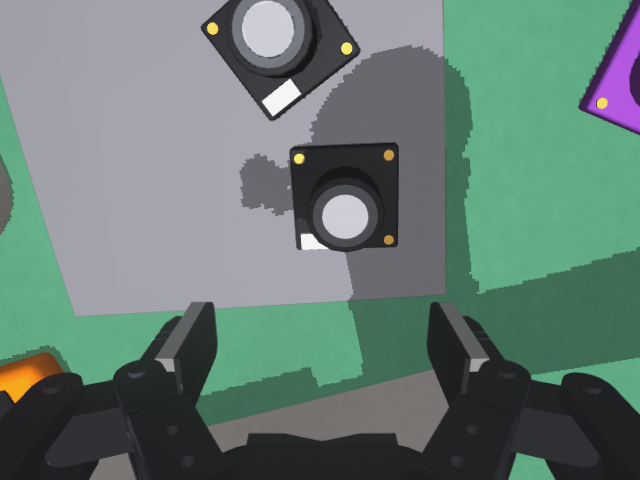

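```bash
python3 - <<'E'
from h import *
c=r.calibration('wrist'); P=onz(c,345,216,.049); a,b,d=[onz(c,*p,.015) for p in((299,159),(389,155),(389,240))]
print(P, (a+d)/2,[np.degrees(np.arctan2(*(q[:2][::-1])))%90 for q in(b-a,d-b)])
go([P[0],P[1],.022],-100.7)
P=onz(c,269,29,.049); print('B',P)
E
```

```text
[ 0.45693849 -0.18378444  0.049     ] [ 0.45721733 -0.18350892  0.015     ] [np.float64(80.79720574230515), np.float64(80.59104270624563)]
t8.6 h-102.2 pos [ 0.468 -0.168  0.121] -> d [2.  1.3 9.8]  yaw -1.5
B [ 0.47380043 -0.28057123  0.049     ]
```

Request:
servo_tool([
  {"dx": 1.0, "dy": 0.65, "dz": 1, "yaw": -3},
  {"dx": 1.0, "dy": 0.65, "dz": 1, "yaw": 0},
  {"dx": 0, "dy": 0, "dz": 2, "yaw": 0},
  {"dx": 0, "dy": 0, "dz": 2, "yaw": 0},
  {"dx": 0, "dy": 0, "dz": 1, "yaw": 0},
  {"dx": 0, "dy": 0, "dz": 0, "yaw": 0},
])

```text
time: 9.07
position: [0.4692, -0.1829, 0.0554]
eef_rot: [[-0.15, -0.985, 0.091], [-0.988, 0.152, 0.01], [-0.024, -0.088, -0.996]]
wrist_force: [0.1, 0.1, 0.2]
gripper_width: 0.896
```

```bash
python3 - <<'E'
from h import *
go([.457,-.1835,.022],-99.3); tilt()
E
```

```text
t9.1 h-98.6 pos [ 0.469 -0.183  0.055] -> d [0.3 1.5 3.2]  yaw 0.7
tilt deg [5.2 0.6]
```

Request:
servo_tool([
  {"dx": 0, "dy": 0, "dz": -3, "yaw": 0},
  {"dx": 0, "dy": 0, "dz": -3, "yaw": 0},
  {"dx": 0, "dy": 0, "dz": -3, "yaw": 0},
  {"dx": 0, "dy": 0, "dz": 0, "yaw": 0},
])

```text
time: 9.4
position: [0.4662, -0.1833, 0.1517]
eef_rot: [[-0.148, -0.985, 0.094], [-0.989, 0.149, 0.007], [-0.021, -0.092, -0.996]]
wrist_force: [0.4, -0.3, -0.2]
gripper_width: 0.902
```

```bash
python3 - <<'E'
from h import *
go([.457,-.1835,.022],-99.3); tilt()
E
```

```text
t9.4 h-98.5 pos [ 0.466 -0.183  0.152] -> d [ 0.4  2.1 12.8]  yaw 0.8
tilt deg [5.4 0.4]
```

Request:
servo_tool([
  {"dx": 0, "dy": 0, "dz": 0, "yaw": 0},
  {"dx": 0, "dy": 0, "dz": 0, "yaw": 0},
  {"dx": 0, "dy": 0, "dz": 0, "yaw": 0},
  {"dx": 0, "dy": 0, "dz": 0, "yaw": 0},
  {"dx": 0, "dy": 0, "dz": 0, "yaw": 0},
  {"dx": 0, "dy": 0, "dz": 0, "yaw": 0},
])

```text
time: 9.9
position: [0.4699, -0.1827, 0.1562]
eef_rot: [[-0.147, -0.984, 0.105], [-0.989, 0.148, 0.006], [-0.022, -0.103, -0.994]]
wrist_force: [-0.5, 0.0, -0.2]
gripper_width: 0.901
```

```bash
python3 - <<'E'
from h import *
go([.457,-.1835,.022],-99.3); tilt()
E
```

```text
t9.9 h-98.4 pos [ 0.47  -0.183  0.156] -> d [ 0.6  2.6 13.2]  yaw 0.9
tilt deg [6.  0.4]
```

```bash
python3 - <<'E'
from h import *
s=r.read_state(); print(np.round(s['joints'],4),np.round(s['qvel'],4),np.round(s['position'],4)); tilt()
E
```

```text
[-0.056   0.2084 -0.4523 -0.017  -0.8055 -0.0812] [ 0.001   0.0105 -0.0061 -0.0005  0.0004  0.0019] [ 0.4699 -0.1827  0.1562]
tilt deg [6.  0.4]
```

Request:
servo_tool([
  {"dx": 0, "dy": 0, "dz": 0, "yaw": 0},
  {"dx": 0, "dy": 0, "dz": 0, "yaw": 0},
  {"dx": 0, "dy": 0, "dz": 0, "yaw": 0},
  {"dx": 0, "dy": 0, "dz": 0, "yaw": 0},
  {"dx": 0, "dy": 0, "dz": 0, "yaw": 0},
  {"dx": 0, "dy": 0, "dz": 0, "yaw": 0},
  {"dx": 0, "dy": 0, "dz": 0, "yaw": 0},
  {"dx": 0, "dy": 0, "dz": 0, "yaw": 0},
  {"dx": 0, "dy": 0, "dz": 0, "yaw": 0},
  {"dx": 0, "dy": 0, "dz": 0, "yaw": 0},
])

```text
time: 10.73
position: [0.4688, -0.1827, 0.1539]
eef_rot: [[-0.147, -0.984, 0.1], [-0.989, 0.149, 0.007], [-0.021, -0.098, -0.995]]
wrist_force: [0.7, -0.2, -0.2]
gripper_width: 0.902
```

```bash
python3 - <<'E'
from h import *
s=r.read_state(); print(np.round(s['joints'],4),np.round(s['qvel'],4),np.round(s['position'],4)); tilt()
E
```

```text
[-0.0563  0.2119 -0.4541 -0.0172 -0.8054 -0.0813] [ 0.0015 -0.001   0.0003 -0.0002 -0.0001  0.0009] [ 0.4688 -0.1827  0.1539]
tilt deg [5.7 0.4]
```

Request:
servo_tool([
  {"dx": 0, "dy": 4, "dz": 0, "yaw": 0},
  {"dx": 0, "dy": 4, "dz": 0, "yaw": 0},
])

```text
time: 10.9
position: [0.3963, -0.1717, 0.1463]
eef_rot: [[-0.146, -0.984, 0.106], [-0.989, 0.147, 0.004], [-0.02, -0.104, -0.994]]
wrist_force: [-1.1, 0.4, 0.0]
gripper_width: 0.907
```

```bash
cat >> h.py <<'E'
def st():
    s=r.read_state(); print('%.2f'%s['time'],np.round(s['joints'],4),np.round(s['qvel'],3),np.round(s['position'],4)); tilt()
E
python3 -c "
from h import *
st()"
```

```text
10.90 [-0.036   0.0989 -0.6237 -0.0122 -0.7428 -0.1026] [ 0.134 -0.689 -0.986  0.051  0.37  -0.142] [ 0.3963 -0.1717  0.1463]
tilt deg [6.  0.3]
```

Request:
servo_tool([
  {"dx": 0, "dy": 0, "dz": 0, "yaw": 0},
])

```text
time: 10.98
position: [0.3883, -0.1707, 0.1441]
eef_rot: [[-0.148, -0.984, 0.098], [-0.989, 0.149, 0.007], [-0.021, -0.095, -0.995]]
wrist_force: [-0.9, 0.3, 0.0]
gripper_width: 0.903
```

```bash
python3 -c "
from h import *
st()"
```

```text
10.98 [-0.0358  0.0926 -0.6363 -0.0152 -0.7446 -0.103 ] [-0.002  0.06   0.124  0.04   0.034  0.006] [ 0.3883 -0.1707  0.1441]
tilt deg [5.6 0.4]
```

Request:
servo_tool([
  {"dx": 0, "dy": -1, "dz": 0, "yaw": 0},
  {"dx": 0, "dy": -1, "dz": 0, "yaw": 0},
  {"dx": 0, "dy": -1, "dz": 0, "yaw": 0},
  {"dx": 0, "dy": -1, "dz": 0, "yaw": 0},
])

```text
time: 11.32
position: [0.4299, -0.1772, 0.1495]
eef_rot: [[-0.147, -0.984, 0.1], [-0.989, 0.148, 0.006], [-0.021, -0.098, -0.995]]
wrist_force: [0.7, -0.0, 0.1]
gripper_width: 0.902
```

```bash
python3 -c "
from h import *
st()"
```

```text
11.32 [-0.0477  0.1542 -0.5442 -0.016  -0.7725 -0.09  ] [-0.035  0.211  0.324  0.004 -0.089  0.036] [ 0.4299 -0.1772  0.1495]
tilt deg [5.7 0.4]
```

Request:
servo_tool([
  {"dx": 0, "dy": 0, "dz": 0, "yaw": 0},
])

```text
time: 11.4
position: [0.4341, -0.1777, 0.1502]
eef_rot: [[-0.146, -0.984, 0.103], [-0.989, 0.148, 0.005], [-0.021, -0.101, -0.995]]
wrist_force: [0.7, 0.8, 1.0]
gripper_width: 0.898
```

```bash
python3 -c "
from h import *
st()"
```

```text
11.40 [-0.048   0.1586 -0.537  -0.0149 -0.7722 -0.0898] [-0.004  0.014  0.013 -0.012 -0.014  0.002] [ 0.4341 -0.1777  0.1502]
tilt deg [5.9 0.3]
```

Request:
servo_tool([
  {"dx": 0, "dy": 0, "dz": 0, "yaw": -6.9},
  {"dx": 0, "dy": 0, "dz": 0, "yaw": -6.9},
  {"dx": 0, "dy": 0, "dz": 0, "yaw": -6.9},
  {"dx": 0, "dy": 0, "dz": 0, "yaw": -6.9},
  {"dx": 0, "dy": 0, "dz": 0, "yaw": -6.9},
  {"dx": 0, "dy": 0, "dz": 0, "yaw": -6.9},
  {"dx": 0, "dy": 0, "dz": 0, "yaw": -6.9},
  {"dx": 0, "dy": 0, "dz": 0, "yaw": -6.9},
  {"dx": 0, "dy": 0, "dz": 0, "yaw": -6.9},
  {"dx": 0, "dy": 0, "dz": 0, "yaw": -6.9},
  {"dx": 0, "dy": 0, "dz": 0, "yaw": -6.9},
  {"dx": 0, "dy": 0, "dz": 0, "yaw": -6.9},
  {"dx": 0, "dy": 0, "dz": 0, "yaw": -6.9},
], grip=75)

```text
time: 12.48
position: [0.4521, -0.18, 0.1489]
eef_rot: [[0.99, -0.094, 0.105], [-0.095, -0.995, 0.004], [0.105, -0.014, -0.994]]
wrist_force: [0.4, 0.1, 0.7]
gripper_width: 0.749
```

```bash
python3 - <<'E'
from h import *
go([.457,-.1835,.022],-9.3); st()
E
```

```text
t12.5 h-5.5 pos [ 0.452 -0.18   0.149] -> d [-0.8  0.5 12.7]  yaw 3.8
12.48 [-0.0507  0.1883 -0.5028 -0.014  -0.7745  1.5359] [-2.000e-03  2.500e-02  2.900e-02 -0.000e+00 -1.000e-03  1.486e+00] [ 0.4521 -0.18    0.1489]
tilt deg [6.  0.3]
```

Request:
servo_tool([
  {"dx": -0.4, "dy": 0.5, "dz": 1, "yaw": 3.8},
  {"dx": -0.4, "dy": 0, "dz": 2.5, "yaw": 0},
  {"dx": 0, "dy": 0, "dz": 2.5, "yaw": 0},
  {"dx": 0, "dy": 0, "dz": 2.5, "yaw": 0},
])

```text
time: 12.82
position: [0.4636, -0.1854, 0.067]
eef_rot: [[0.98, -0.156, 0.124], [-0.157, -0.988, 0.002], [0.122, -0.021, -0.992]]
wrist_force: [0.1, -0.3, -0.1]
gripper_width: 0.754
```

```bash
python3 - <<'E'
from h import *
go([.457,-.1835,.022],-9.3); st(); shot('wrist','w6.png')
go([.457,-.1835,.022],-9.3)
E
```

```text
t12.8 h-9.1 pos [ 0.464 -0.185  0.067] -> d [-1.2  0.   4.4]  yaw 0.2
12.82 [-0.0604  0.3231 -0.5833 -0.0176 -0.5406  1.4882] [ 0.003  0.567 -0.217 -0.022  0.807  0.02 ] [ 0.4636 -0.1854  0.067 ]
tilt deg [7.1 0.1]
t12.9 h-9.2 pos [ 0.461 -0.185  0.062] -> d [-0.8  0.   3.9]  yaw 0.1
```

View pics/w6.png

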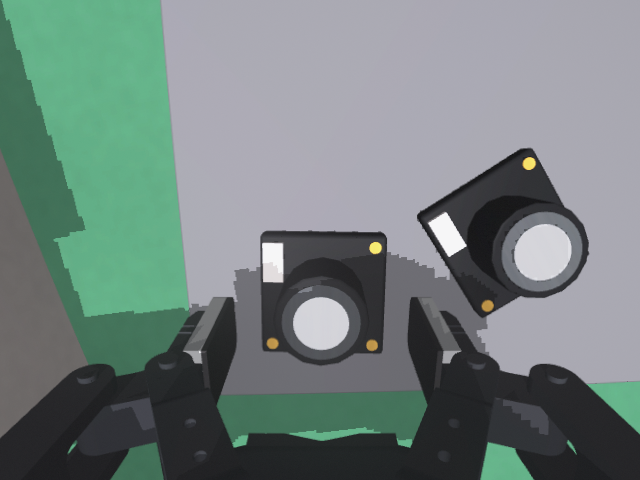

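Request:
servo_tool([
  {"dx": -0.4, "dy": 0, "dz": 2.0, "yaw": 0},
  {"dx": -0.5, "dy": 0, "dz": 1.7, "yaw": 0},
  {"dx": 0, "dy": 0, "dz": 0, "yaw": 0},
])

```text
time: 13.12
position: [0.4585, -0.1838, 0.0215]
eef_rot: [[0.981, -0.157, 0.111], [-0.158, -0.987, 0.003], [0.109, -0.02, -0.994]]
wrist_force: [-0.7, -0.7, 0.3]
gripper_width: 0.753
```

```bash
python3 - <<'E'
from h import *
go([.457,-.1835,.022],-9.3); tilt()
E
```

```text
t13.1 h-9.2 pos [ 0.458 -0.184  0.021] -> d [-0.1 -0.  -0.1]  yaw 0.1
tilt deg [6.3 0.2]
```

Spot on. Close and lift.

Request:
servo_tool([
  {"dx": 0, "dy": 0, "dz": 0, "yaw": 0},
  {"dx": 0, "dy": 0, "dz": 0, "yaw": 0},
  {"dx": 0, "dy": 0, "dz": 0, "yaw": 0},
  {"dx": 0, "dy": 0, "dz": 0, "yaw": 0},
  {"dx": 0, "dy": 0, "dz": 0, "yaw": 0},
  {"dx": 0, "dy": 0, "dz": 0, "yaw": 0},
  {"dx": 0, "dy": 0, "dz": -2, "yaw": 0},
  {"dx": 0, "dy": 0, "dz": -3, "yaw": 0},
  {"dx": 0, "dy": 0, "dz": -3, "yaw": 0},
  {"dx": 0, "dy": 0, "dz": -3, "yaw": 0},
  {"dx": 0, "dy": 0, "dz": -3, "yaw": 0},
], grip=20, grip_force=40)

```text
time: 14.03
position: [0.4416, -0.1841, 0.1646]
eef_rot: [[0.982, -0.158, 0.101], [-0.159, -0.987, 0.004], [0.099, -0.02, -0.995]]
wrist_force: [1.9, 0.2, -1.9]
gripper_width: 0.481
```

```bash
python3 - <<'E'
from h import *
go([.4565,.0485,.16],8.1); st()
E
```

```text
t14.0 h-9.2 pos [ 0.442 -0.184  0.165] -> d [ -2.3 -23.2   0.7]  yaw -17.3
14.03 [-0.0613  0.157  -0.4952 -0.0142 -0.8181  1.4819] [-0.008 -0.552  0.433  0.013 -0.982 -0.009] [ 0.4416 -0.1841  0.1646]
tilt deg [5.8 0.2]
```

Request:
servo_tool([
  {"dx": 0, "dy": 0, "dz": -1, "yaw": -5.8},
  {"dx": 0, "dy": 0, "dz": -1, "yaw": -5.8},
  {"dx": 0, "dy": 0, "dz": 0, "yaw": -5.7},
  {"dx": 0.8, "dy": -3.8, "dz": 0, "yaw": 0},
  {"dx": 0.8, "dy": -3.8, "dz": 0, "yaw": 0},
  {"dx": 0.8, "dy": -3.8, "dz": 0, "yaw": 0},
  {"dx": 0.8, "dy": -3.8, "dz": 0, "yaw": 0},
  {"dx": 0.8, "dy": -3.8, "dz": 0, "yaw": 0},
  {"dx": 0.8, "dy": -3.8, "dz": 0, "yaw": 0},
  {"dx": 0, "dy": 0, "dz": 0, "yaw": 0},
])

```text
time: 14.87
position: [0.4545, 0.0538, 0.2022]
eef_rot: [[0.98, 0.147, 0.132], [0.147, -0.989, 0.004], [0.131, 0.015, -0.991]]
wrist_force: [-0.0, -0.3, -0.3]
gripper_width: 0.478
```

```bash
python3 - <<'E'
from h import *
go([.4565,.0485,.04],8.1); st(); c,_=shot('wrist','w7.png')
import pickle; pickle.dump(c,open('c7.pkl','wb'))
E
```

```text
t14.9 h8.6 pos [0.454 0.054 0.202] -> d [-2.   0.3 16.1]  yaw 0.5
14.87 [ 0.5163  0.0558 -0.5438  0.0814 -0.8557  1.153 ] [-0.032 -0.033 -0.036 -0.012 -0.039  0.041] [0.4545 0.0538 0.2022]
tilt deg [7.5 0.2]
```

View pics/w7.png

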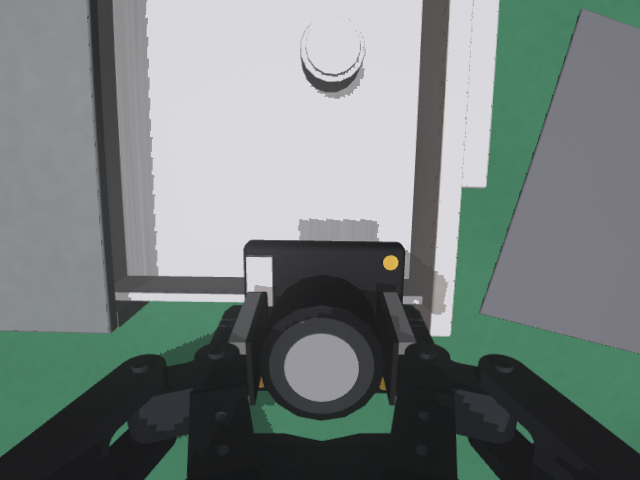

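```bash
python3 - <<'E'
from h import *
import pickle; c=pickle.load(open('c7.pkl','rb'))
f=lambda z,*ps:[onz(c,*p,z)[:2].round(4) for p in ps]
pan=f(.09,(449,2),(437,270)); floorl=f(.02,(421,2),(411,260)); side=f(.065,(130,278),(245,280)); side2=f(.065,(130,292),(245,293)); roof=f(.092,(90,2),(107,328)); can=f(.07,(333,45))[0]
for n,v in dict(pan=pan,floor=floorl,side=side,side2=side2,roof=roof,can=can).items(): print(n,v)
d=pan[0]-pan[1]; print(np.degrees(np.arctan2(d[1],d[0]))); d=floorl[0]-floorl[1]; print(np.degrees(np.arctan2(d[1],d[0])))
d=roof[0]-roof[1]; print(np.degrees(np.arctan2(d[1],d[0])))
a=np.radians(8.1); cy=-np.array([np.cos(a),np.sin(a)]); cx=np.array([-np.sin(a),np.cos(a)])
O=np.array([.571,-.011])
for n,v in dict(pan=pan,floor=floorl,side=side,side2=side2,roof=roof,can=[can]).items(): print(n,[(round((p-O)@cx,4),round((p-O)@cy,4)) for p in v])
E
```

```text
pan [array([ 0.6164, -0.0019]), array([ 0.4528, -0.0256])]
floor [array([0.6411, 0.0018]), array([ 0.4428, -0.0262])]
side [array([0.4099, 0.1839]), array([0.4204, 0.1016])]
side2 [array([0.3994, 0.1832]), array([0.4108, 0.1005])]
roof [array([0.5847, 0.2098]), array([0.3824, 0.1859])]
can [0.5863 0.0632]
8.242840931287919
8.037043829331939
6.737770736878748
pan [(np.float64(0.0026), np.float64(-0.0462)), (np.float64(0.0022), np.float64(0.1191))]
floor [(np.float64(0.0028), np.float64(-0.0712)), (np.float64(0.003), np.float64(0.1291))]
side [(np.float64(0.2157), np.float64(0.132)), (np.float64(0.1327), np.float64(0.1332))]
side2 [(np.float64(0.2164), np.float64(0.1425)), (np.float64(0.133), np.float64(0.1429))]
roof [(np.float64(0.2167), np.float64(-0.0447)), (np.float64(0.2215), np.float64(0.159))]
can [(np.float64(0.0713), np.float64(-0.0256))]
```

Request:
servo_tool([
  {"dx": -0.3, "dy": 0, "dz": 3, "yaw": 0},
  {"dx": -0.3, "dy": 0, "dz": 3, "yaw": 0},
  {"dx": -0.3, "dy": 0, "dz": 3, "yaw": 0},
  {"dx": -0.3, "dy": 0, "dz": 2, "yaw": 0},
  {"dx": 0, "dy": 0, "dz": 0, "yaw": 0},
])

```text
time: 15.33
position: [0.4576, 0.05, 0.0917]
eef_rot: [[0.98, 0.146, 0.139], [0.146, -0.989, 0.008], [0.138, 0.012, -0.99]]
wrist_force: [-1.3, -0.7, -1.5]
gripper_width: 0.48
```

```bash
python3 - <<'E'
from h import *
go([.4627,.0544,.0385],8.1); tilt()
E
```

```text
t15.3 h8.5 pos [0.458 0.05  0.092] -> d [-0.2 -0.4  5.3]  yaw 0.4
tilt deg [7.9 0.5]
```

Request:
servo_tool([
  {"dx": -0.1, "dy": -0.4, "dz": 2, "yaw": 0},
  {"dx": -0.1, "dy": 0, "dz": 1.8, "yaw": 0},
  {"dx": 0, "dy": 0, "dz": 1.0, "yaw": 0},
  {"dx": 0, "dy": 0, "dz": 0, "yaw": 0},
])

```text
time: 15.67
position: [0.4638, 0.0515, 0.0456]
eef_rot: [[0.98, 0.142, 0.142], [0.142, -0.99, 0.008], [0.142, 0.013, -0.99]]
wrist_force: [0.3, -0.6, -1.5]
gripper_width: 0.477
```

```bash
python3 - <<'E'
from h import *
go([.4627,.0544,.0385],8.1); tilt()
E
```

```text
t15.7 h8.3 pos [0.464 0.051 0.046] -> d [-0.2 -0.3  0.7]  yaw 0.2
tilt deg [8.2 0.4]
```

Request:
servo_tool([
  {"dx": -0.1, "dy": -0.2, "dz": 0.5, "yaw": 0},
  {"dx": 0, "dy": 0, "dz": 0.3, "yaw": 0},
  {"dx": 0, "dy": 0, "dz": 0.1, "yaw": 0},
])

```text
time: 15.92
position: [0.4661, 0.0531, 0.0399]
eef_rot: [[0.979, 0.14, 0.148], [0.14, -0.99, 0.009], [0.148, 0.012, -0.989]]
wrist_force: [-4.1, 0.2, 3.4]
gripper_width: 0.48
```

Request:
servo_tool([
  {"dx": 0, "dy": 0, "dz": 0, "yaw": 0},
  {"dx": 0, "dy": 0, "dz": 0, "yaw": 0},
  {"dx": 0, "dy": 0, "dz": 0, "yaw": 0},
  {"dx": 0, "dy": 0, "dz": 0, "yaw": 0},
  {"dx": 0, "dy": 0, "dz": 0, "yaw": 0},
], grip=75)

```text
time: 16.33
position: [0.4684, 0.0541, 0.0428]
eef_rot: [[0.978, 0.141, 0.155], [0.14, -0.99, 0.013], [0.155, 0.009, -0.988]]
wrist_force: [-0.5, -0.1, 0.5]
gripper_width: 0.749
```

```bash
python3 - <<'E'
from h import *
go([.47,-.28,.2],-65); st()
E
```

```text
t16.3 h8.2 pos [0.468 0.054 0.043] -> d [ -2.1  33.2 -15.9]  yaw 73.2
16.33 [ 0.4966  0.3146 -0.7787  0.1887 -0.3402  1.0423] [ 0.001 -0.005  0.005  0.001  0.     0.   ] [0.4684 0.0541 0.0428]
tilt deg [8.9 0.7]
```

Request:
servo_tool([
  {"dx": 0.5, "dy": 0, "dz": -3.0, "yaw": 0},
  {"dx": 0.5, "dy": 0, "dz": -3.0, "yaw": 0},
  {"dx": 0.5, "dy": 0, "dz": -3.0, "yaw": 0},
  {"dx": 0.5, "dy": 0, "dz": -4.0, "yaw": 0},
  {"dx": -1.95, "dy": -3.6, "dz": 0, "yaw": 0},
  {"dx": -1.95, "dy": -3.6, "dz": 0, "yaw": 0},
  {"dx": -1.95, "dy": -3.6, "dz": 0, "yaw": 0},
  {"dx": -1.95, "dy": -3.6, "dz": 0, "yaw": 0},
  {"dx": -1.95, "dy": -3.6, "dz": 0, "yaw": 0},
  {"dx": -1.95, "dy": -3.6, "dz": 0, "yaw": 0},
  {"dx": 0, "dy": 0, "dz": 0, "yaw": 0},
])

```text
time: 17.25
position: [0.323, 0.2611, 0.1646]
eef_rot: [[0.978, 0.131, 0.16], [0.129, -0.991, 0.024], [0.162, -0.002, -0.987]]
wrist_force: [0.1, 1.0, 0.4]
gripper_width: 0.746
```

```bash
python3 - <<'E'
from h import *
go([.32,.25,.055],8); st(); shot('top','t2.png')
im=cv2.imread('pics/t2.png'); cv2.imwrite('pics/t2c.png',cv2.resize(im[140:320,110:480],None,fx=2.1,fy=2.1))
E
```

```text
t17.2 h7.5 pos [0.323 0.261 0.165] -> d [-2.2  1.1 10.7]  yaw -0.5
17.25 [ 1.176   0.0216 -0.7396  0.2085 -0.7361  0.3764] [-0.037 -0.029 -0.024 -0.02  -0.033  0.049] [0.323  0.2611 0.1646]
tilt deg [9.2 1.4]
```

View pics/t2c.png

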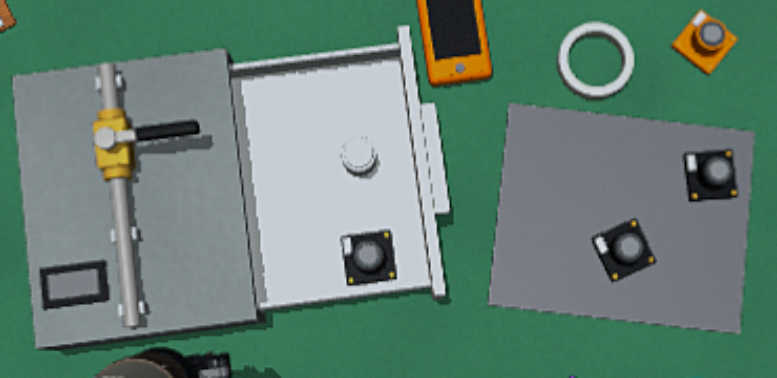

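Request:
servo_tool([
  {"dx": -1.1, "dy": 0.5, "dz": 2.7, "yaw": 0},
  {"dx": -1.1, "dy": 0.5, "dz": 2.7, "yaw": 0},
  {"dx": 0, "dy": 0, "dz": 2.7, "yaw": 0},
  {"dx": 0, "dy": 0, "dz": 2.3, "yaw": 0},
  {"dx": 0, "dy": 0, "dz": 0, "yaw": 0},
], grip=0)

```text
time: 17.72
position: [0.3207, 0.251, 0.0577]
eef_rot: [[0.978, 0.132, 0.162], [0.128, -0.991, 0.032], [0.164, -0.011, -0.986]]
wrist_force: [-0.6, -0.5, -0.2]
gripper_width: 0.037
```

Request:
servo_tool([
  {"dx": 1, "dy": 0, "dz": 0, "yaw": 0},
  {"dx": 1, "dy": 0, "dz": 0, "yaw": 0},
  {"dx": 0.6, "dy": 0, "dz": 0, "yaw": 0},
])

```text
time: 17.97
position: [0.3472, 0.2494, 0.0618]
eef_rot: [[0.979, 0.128, 0.159], [0.126, -0.992, 0.024], [0.161, -0.004, -0.987]]
wrist_force: [-0.6, -0.7, -0.3]
gripper_width: -0.002
```

```bash
python3 - <<'E'
from h import *
go([.32,.25,.055],8); st(); print(r.read_state()['wrist_force'])
E
```

```text
t18.0 h7.3 pos [0.347 0.249 0.062] -> d [-2.8 -0.4  0.2]  yaw -0.7
17.97 [ 1.0772  0.2189 -0.9075  0.3643 -0.3691  0.2861] [-0.164  0.051  0.203 -0.166 -0.126  0.318] [0.3472 0.2494 0.0618]
tilt deg [9.1 1.4]
[-0.63001517 -0.73697524 -0.34866491]
```

Request:
servo_tool([
  {"dx": 0.6, "dy": 0, "dz": 0, "yaw": 0},
  {"dx": 0.6, "dy": 0, "dz": 0, "yaw": 0},
  {"dx": 0.6, "dy": 0, "dz": 0, "yaw": 0},
  {"dx": 0.6, "dy": 0, "dz": 0, "yaw": 0},
])

```text
time: 18.3
position: [0.3595, 0.2493, 0.065]
eef_rot: [[0.982, 0.123, 0.145], [0.12, -0.992, 0.032], [0.148, -0.014, -0.989]]
wrist_force: [-78.7, 23.6, 22.4]
gripper_width: 0.003
```

```bash
python3 -c "
from h import *
st()"
```

```text
18.30 [ 1.0456  0.2294 -0.8523  0.2838 -0.4025  0.3912] [-0.031  0.013  0.122 -0.291 -0.087  0.306] [0.3595 0.2493 0.065 ]
tilt deg [8.3 1.8]
```

Request:
servo_tool([
  {"dx": 0.6, "dy": 0, "dz": 0, "yaw": 0},
  {"dx": 0.6, "dy": 0, "dz": 0, "yaw": 0},
  {"dx": 0.6, "dy": 0, "dz": 0, "yaw": 0},
  {"dx": 0.6, "dy": 0, "dz": 0, "yaw": 0},
])

```text
time: 18.63
position: [0.3589, 0.2495, 0.0653]
eef_rot: [[0.985, 0.127, 0.119], [0.124, -0.992, 0.036], [0.122, -0.021, -0.992]]
wrist_force: [-53.0, 18.2, 11.7]
gripper_width: 0.004
```

```bash
python3 -c "
from h import *
st()"
```

```text
18.63 [ 1.0358  0.2354 -0.81    0.197  -0.4409  0.4868] [-0.038  0.025  0.134 -0.249 -0.13   0.271] [0.3589 0.2495 0.0653]
tilt deg [6.8 2.1]
```

Request:
servo_tool([
  {"dx": 0.2, "dy": 0, "dz": 0, "yaw": 0},
  {"dx": 0.3, "dy": 0, "dz": 0, "yaw": 0},
  {"dx": 0.3, "dy": 0, "dz": 0, "yaw": 0},
  {"dx": 0.3, "dy": 0, "dz": 0, "yaw": 0},
  {"dx": 0.3, "dy": 0, "dz": 0, "yaw": 0},
  {"dx": 0.3, "dy": 0, "dz": 0, "yaw": 0},
  {"dx": 0.3, "dy": 0, "dz": 0, "yaw": 0},
  {"dx": 0.3, "dy": 0, "dz": 0, "yaw": 0},
  {"dx": 0.3, "dy": 0, "dz": 0, "yaw": 0},
  {"dx": 0.3, "dy": 0, "dz": 0, "yaw": 0},
  {"dx": 0.3, "dy": 0, "dz": 0, "yaw": 0},
  {"dx": 0.3, "dy": 0, "dz": 0, "yaw": 0},
])

```text
time: 19.63
position: [0.3581, 0.2486, 0.0664]
eef_rot: [[0.992, 0.112, 0.063], [0.109, -0.993, 0.041], [0.067, -0.034, -0.997]]
wrist_force: [-16.8, 7.3, 0.2]
gripper_width: -0.0
```

```bash
python3 -c "
from h import *
st()"
```

```text
19.63 [ 1.0045  0.2478 -0.7332  0.0631 -0.5221  0.6235] [-0.045  0.016  0.079 -0.124 -0.098  0.129] [0.3581 0.2486 0.0664]
tilt deg [3.6 2.3]
```

Works at ~17 N. A few more rows to bring it through zero (drift tends positive).

Request:
servo_tool([
  {"dx": 0.4, "dy": 0, "dz": 0, "yaw": 0},
  {"dx": 0.4, "dy": 0, "dz": 0, "yaw": 0},
  {"dx": 0.4, "dy": 0, "dz": 0, "yaw": 0},
  {"dx": 0.4, "dy": 0, "dz": 0, "yaw": 0},
  {"dx": 0.4, "dy": 0, "dz": 0, "yaw": 0},
  {"dx": 0.4, "dy": 0, "dz": 0, "yaw": 0},
  {"dx": 0.4, "dy": 0, "dz": 0, "yaw": 0},
  {"dx": 0.4, "dy": 0, "dz": 0, "yaw": 0},
  {"dx": 0.4, "dy": 0, "dz": 0, "yaw": 0},
  {"dx": 0.4, "dy": 0, "dz": 0, "yaw": 0},
  {"dx": 0.4, "dy": 0, "dz": 0, "yaw": 0},
  {"dx": 0.4, "dy": 0, "dz": 0, "yaw": 0},
  {"dx": 0.4, "dy": 0, "dz": 0, "yaw": 0},
  {"dx": 0.4, "dy": 0, "dz": 0, "yaw": 0},
])

```text
time: 20.8
position: [0.3579, 0.2391, 0.0672]
eef_rot: [[0.996, 0.075, -0.047], [0.077, -0.997, 0.028], [-0.045, -0.032, -0.998]]
wrist_force: [-17.3, 8.2, 3.0]
gripper_width: -0.003
```

```bash
python3 -c "
from h import *
st()"
```

```text
20.80 [ 0.9273  0.2805 -0.6192 -0.0875 -0.6788  0.7882] [-0.062  0.033  0.098 -0.125 -0.129  0.126] [0.3579 0.2391 0.0672]
tilt deg [-2.7  1.6]
```

Request:
servo_tool([
  {"dx": -1, "dy": 0, "dz": 0, "yaw": 0},
  {"dx": -1, "dy": 0, "dz": 0, "yaw": 0},
  {"dx": 0, "dy": 0, "dz": -4, "yaw": 0},
  {"dx": 0, "dy": 0, "dz": -4, "yaw": 0},
  {"dx": 0, "dy": 0, "dz": -4, "yaw": 0},
  {"dx": 0, "dy": 0, "dz": -2, "yaw": -6.5},
  {"dx": 0, "dy": 0, "dz": 0, "yaw": -6.5},
  {"dx": 0, "dy": 0, "dz": 0, "yaw": -6.5},
  {"dx": -0.7, "dy": 4, "dz": 0, "yaw": 0},
  {"dx": -0.7, "dy": 4, "dz": 0, "yaw": 0},
  {"dx": -0.7, "dy": 4, "dz": 0, "yaw": 0},
  {"dx": -0.7, "dy": 4, "dz": 0, "yaw": 0},
  {"dx": -0.7, "dy": 4, "dz": 0, "yaw": 0},
  {"dx": -0.7, "dy": 4, "dz": 0, "yaw": 0},
  {"dx": -0.7, "dy": 4, "dz": 0, "yaw": 0},
  {"dx": -0.7, "dy": 4, "dz": 0, "yaw": 0},
  {"dx": -0.7, "dy": 4, "dz": 0, "yaw": 0},
  {"dx": -0.7, "dy": 4, "dz": 0, "yaw": 0},
  {"dx": -0.7, "dy": 4, "dz": 0, "yaw": 0},
  {"dx": -0.7, "dy": 4, "dz": 0, "yaw": 0},
], grip=75)

```text
time: 22.47
position: [0.4654, -0.2484, 0.2069]
eef_rot: [[0.899, 0.436, -0.023], [0.437, -0.897, 0.061], [0.006, -0.065, -0.998]]
wrist_force: [1.9, 1.2, 0.0]
gripper_width: 0.749
```

```bash
python3 - <<'E'
from h import *
go([.4738,-.2806,.1],24.7); st()
E
```

```text
t22.5 h25.9 pos [ 0.465 -0.248  0.207] -> d [-0.7  3.9 10.4]  yaw 1.2
22.47 [-0.215   0.2647 -0.2115 -0.0602 -1.1307  2.2648] [-0.895  0.581  0.735  0.03  -0.173  0.868] [ 0.4654 -0.2484  0.2069]
tilt deg [-1.3  3.5]
```

Request:
servo_tool([
  {"dx": -0.3, "dy": 1.5, "dz": 3, "yaw": 1},
  {"dx": -0.3, "dy": 1.5, "dz": 3, "yaw": 0},
  {"dx": 0, "dy": 0, "dz": 2, "yaw": 0},
  {"dx": 0, "dy": 0, "dz": 0, "yaw": 0},
])

```text
time: 22.8
position: [0.4721, -0.2835, 0.1263]
eef_rot: [[0.912, 0.41, -0.012], [0.41, -0.91, 0.059], [0.013, -0.059, -0.998]]
wrist_force: [-1.2, 0.4, -1.1]
gripper_width: 0.746
```

```bash
cat >> h.py <<'E'
def discs(fn=None,name='wrist'):
    """lens discs (light grey) and yellow corner dots in a picture -> world"""
    c,im=shot(name,fn); I=im.astype(int); hsv=cv2.cvtColor(im,cv2.COLOR_RGB2HSV)
    m=((hsv[...,1]<40)&(hsv[...,2]>135)).astype('uint8')
    cs,_=cv2.findContours(m,cv2.RETR_EXTERNAL,cv2.CHAIN_APPROX_NONE)
    for k in cs:
        a=cv2.contourArea(k); p=cv2.arcLength(k,True)
        if 150<a<9000 and 4*np.pi*a/p**2>.78:
            (u,v),_,_=cv2.fitEllipse(k); print('disc',round(u),round(v),'area',a,'z.049:',onz(c,u,v,.049)[:2].round(4),'z.066:',onz(c,u,v,.066)[:2].round(4))
    m=cv2.inRange(hsv,(18,120,120),(32,255,255)); n,l,s,ce=cv2.connectedComponentsWithStats(m)
    for i in range(1,n):
        if 20<s[i,4]<600: print('dot',ce[i].round(),onz(c,*ce[i],.015)[:2].round(4))
    return c,im
E
python3 - <<'E'
from h import *
st(); discs('w8.png'); go([.4738,-.2806,.1],24.7)
E
```

```text
22.80 [-0.2771  0.3793 -0.2656 -0.0658 -0.9547  2.3092] [-0.039 -0.021  0.054  0.026 -0.031  0.014] [ 0.4721 -0.2835  0.1263]
tilt deg [-0.7  3.4]
disc 319 249 area 1336.5 z.049: [ 0.4695 -0.279 ] z.066: [ 0.4752 -0.2776]
dot [628. 143.] [ 0.5966 -0.4205]
dot [365. 192.] [ 0.504 -0.292]
dot [510. 195.] [ 0.5398 -0.3732]
dot [585. 223.] [ 0.5444 -0.425 ]
dot [283. 269.] [ 0.4353 -0.2658]
dot [362. 270.] [ 0.4566 -0.3133]
t22.9 h24.3 pos [ 0.473 -0.284  0.128] -> d [ 0.1 -0.1  2.8]  yaw -0.4
```

Request:
servo_tool([
  {"dx": -0.1, "dy": 0, "dz": 3, "yaw": 0},
  {"dx": -0.1, "dy": 0, "dz": 3, "yaw": 0},
  {"dx": 0, "dy": 0, "dz": 1.5, "yaw": 0},
  {"dx": 0, "dy": 0, "dz": 0, "yaw": 0},
])

```text
time: 23.18
position: [0.476, -0.2816, 0.0616]
eef_rot: [[0.91, 0.415, 0.007], [0.414, -0.909, 0.051], [0.028, -0.043, -0.999]]
wrist_force: [-0.3, -0.0, 1.2]
gripper_width: 0.75
```

```bash
python3 - <<'E'
from h import *
go([.4697,-.2789,.022],24.2); tilt()
E
```

```text
t23.2 h24.5 pos [ 0.476 -0.282  0.062] -> d [-0.6 -0.3  4. ]  yaw 0.3
tilt deg [0.4 2.9]
```

Request:
servo_tool([
  {"dx": -0.4, "dy": -0.2, "dz": 2, "yaw": 0},
  {"dx": -0.5, "dy": -0.1, "dz": 1.8, "yaw": 0},
  {"dx": 0, "dy": 0, "dz": 0, "yaw": 0},
])

```text
time: 23.43
position: [0.4718, -0.2809, 0.0307]
eef_rot: [[0.907, 0.42, 0.02], [0.419, -0.907, 0.047], [0.037, -0.034, -0.999]]
wrist_force: [-0.7, 0.0, 0.0]
gripper_width: 0.753
```

Request:
servo_tool([
  {"dx": 0, "dy": 0, "dz": 0, "yaw": 0},
  {"dx": 0, "dy": 0, "dz": 0, "yaw": 0},
  {"dx": 0, "dy": 0, "dz": 0, "yaw": 0},
  {"dx": 0, "dy": 0, "dz": 0, "yaw": 0},
  {"dx": 0, "dy": 0, "dz": 0, "yaw": 0},
  {"dx": 0, "dy": 0, "dz": 0, "yaw": 0},
], grip=20)

```text
time: 23.93
position: [0.4779, -0.2819, 0.0407]
eef_rot: [[0.905, 0.424, 0.034], [0.423, -0.905, 0.041], [0.048, -0.023, -0.999]]
wrist_force: [-0.1, -0.1, -1.6]
gripper_width: 0.471
```

Request:
servo_tool([
  {"dx": 0, "dy": 0, "dz": -3, "yaw": 0},
  {"dx": 0, "dy": 0, "dz": -4, "yaw": 0},
  {"dx": 0, "dy": 0, "dz": -4, "yaw": 0},
  {"dx": 0, "dy": 0, "dz": -4, "yaw": 0},
  {"dx": 0, "dy": 0, "dz": -2, "yaw": 5.5},
  {"dx": 0, "dy": 0, "dz": 0, "yaw": 5.5},
  {"dx": 0, "dy": 0, "dz": 0, "yaw": 5.5},
])

```text
time: 24.52
position: [0.4707, -0.2896, 0.2186]
eef_rot: [[0.99, 0.137, 0.03], [0.136, -0.99, 0.042], [0.035, -0.037, -0.999]]
wrist_force: [0.4, -0.1, -1.9]
gripper_width: 0.469
```

```bash
python3 - <<'E'
from h import *
O=np.array([.571,-.011]); a=np.radians(8.1); cy=-np.array([np.cos(a),np.sin(a)]); cx=np.array([-np.sin(a),np.cos(a)])
P2=O+.148*cx+.03*cy; P3=O+.08*cx-.1*cy; print(P2,P3)
go([*P2,.2],8.1); st()
E
```

```text
[0.52044591 0.13129646] [0.65873027 0.08229202]
t24.5 h7.8 pos [ 0.471 -0.29   0.219] -> d [ 10.6 -40.9   3.8]  yaw -0.3
24.52 [-0.2857  0.2707 -0.1733 -0.0541 -1.1107  2.0175] [-0.004 -0.044  0.045  0.012 -0.022 -1.199] [ 0.4707 -0.2896  0.2186]
tilt deg [1.7 2.4]
```

Request:
servo_tool([
  {"dx": 0.9, "dy": -3.7, "dz": 0.1, "yaw": 0},
  {"dx": 0.9, "dy": -3.7, "dz": 0.1, "yaw": 0},
  {"dx": 0.9, "dy": -3.7, "dz": 0.1, "yaw": 0},
  {"dx": 0.9, "dy": -3.7, "dz": 0.1, "yaw": 0},
  {"dx": 0.9, "dy": -3.7, "dz": 0.1, "yaw": 0},
  {"dx": 0.9, "dy": -3.7, "dz": 0.1, "yaw": 0},
  {"dx": 0.9, "dy": -3.7, "dz": 0.1, "yaw": 0},
  {"dx": 0.9, "dy": -3.7, "dz": 0.1, "yaw": 0},
  {"dx": 0.9, "dy": -3.7, "dz": 0.1, "yaw": 0},
  {"dx": 0.9, "dy": -3.7, "dz": 0.1, "yaw": 0},
  {"dx": 0, "dy": 0, "dz": 0.3, "yaw": 0},
])

```text
time: 25.43
position: [0.5134, 0.1025, 0.2263]
eef_rot: [[0.992, 0.123, 0.038], [0.122, -0.992, 0.042], [0.043, -0.037, -0.998]]
wrist_force: [-0.5, -0.5, -0.7]
gripper_width: 0.472
```

```bash
python3 - <<'E'
from h import *
go([.5204,.1313,.06],8.1); tilt(); discs('w9.png')
cv2.imwrite('pics/w97.png',np.hstack([cv2.resize(cv2.imread('pics/w9.png'),(400,300)),cv2.resize(cv2.imread('pics/w7.png'),(400,300))]))
E
```

```text
t25.4 h7.0 pos [0.513 0.102 0.226] -> d [ 0.3 -2.2 16.8]  yaw -1.1
tilt deg [2.2 2.4]
disc 321 338 area 3139.0 z.049: [0.4045 0.0954] z.066: [0.414 0.096]
dot [388. 242.] [0.4884 0.0472]
dot [412. 250.] [0.4832 0.0251]
```

View pics/w97.png

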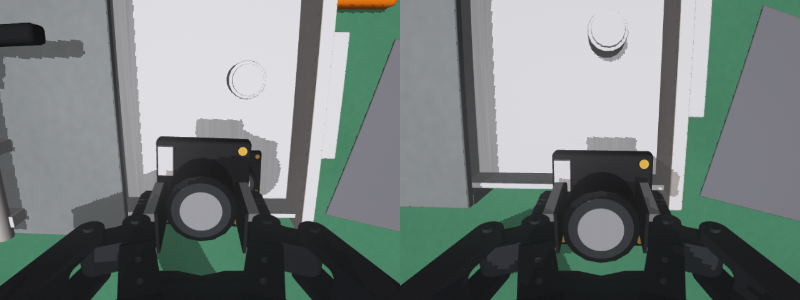

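Request:
servo_tool([
  {"dx": 0.3, "dy": -0.8, "dz": 3, "yaw": -1},
  {"dx": 0.1, "dy": -0.7, "dz": 3, "yaw": 0},
  {"dx": 0, "dy": -0.7, "dz": 3, "yaw": 0},
  {"dx": 0, "dy": 0, "dz": 3, "yaw": 0},
  {"dx": 0, "dy": 0, "dz": 2, "yaw": 0},
  {"dx": 0, "dy": 0, "dz": 0.2, "yaw": 0},
])

```text
time: 25.98
position: [0.5198, 0.1281, 0.0828]
eef_rot: [[0.989, 0.14, 0.041], [0.138, -0.989, 0.043], [0.047, -0.036, -0.998]]
wrist_force: [-0.8, 0.5, -1.1]
gripper_width: 0.474
```

```bash
python3 - <<'E'
from h import *
go([.524,.132,.057],8.1); tilt()
E
```

```text
t26.0 h8.0 pos [0.52  0.128 0.083] -> d [ 0.3 -0.2  2.6]  yaw -0.1
tilt deg [2.4 2.4]
```

Request:
servo_tool([
  {"dx": 0.2, "dy": -0.3, "dz": 1, "yaw": 0},
  {"dx": 0, "dy": 0, "dz": 0.8, "yaw": 0},
  {"dx": 0, "dy": 0, "dz": 0.3, "yaw": 0},
])

```text
time: 26.23
position: [0.5234, 0.131, 0.0621]
eef_rot: [[0.989, 0.138, 0.043], [0.136, -0.99, 0.042], [0.048, -0.036, -0.998]]
wrist_force: [-0.2, 0.1, 0.3]
gripper_width: 0.473
```

Request:
servo_tool([
  {"dx": 0, "dy": 0, "dz": 0.3, "yaw": 0},
  {"dx": 0, "dy": 0, "dz": 0.3, "yaw": 0},
])

```text
time: 26.4
position: [0.5249, 0.1314, 0.0571]
eef_rot: [[0.989, 0.138, 0.046], [0.136, -0.99, 0.044], [0.051, -0.037, -0.998]]
wrist_force: [0.9, 0.0, -0.6]
gripper_width: 0.473
```

Request:
servo_tool([
  {"dx": 0, "dy": 0, "dz": 0.3, "yaw": 0},
  {"dx": 0, "dy": 0, "dz": 0.3, "yaw": 0},
])

```text
time: 26.57
position: [0.5266, 0.1321, 0.0524]
eef_rot: [[0.989, 0.139, 0.049], [0.136, -0.99, 0.045], [0.055, -0.038, -0.998]]
wrist_force: [-2.5, 0.1, 13.3]
gripper_width: 0.472
```

Request:
servo_tool([
  {"dx": 0, "dy": 0, "dz": -0.1, "yaw": 0},
  {"dx": 0, "dy": 0, "dz": 0, "yaw": 0},
  {"dx": 0, "dy": 0, "dz": 0, "yaw": 0},
  {"dx": 0, "dy": 0, "dz": 0, "yaw": 0},
  {"dx": 0.1, "dy": 0, "dz": -3, "yaw": 0},
  {"dx": 0.1, "dy": 0, "dz": -4, "yaw": 0},
  {"dx": 0.1, "dy": 0, "dz": -4, "yaw": 0},
  {"dx": 0.1, "dy": 0, "dz": -3, "yaw": 3},
  {"dx": 0, "dy": 0, "dz": 0, "yaw": 0},
], grip=75)

```text
time: 27.32
position: [0.5235, 0.1257, 0.1991]
eef_rot: [[0.995, 0.085, 0.047], [0.083, -0.996, 0.043], [0.051, -0.039, -0.998]]
wrist_force: [1.1, 0.8, 0.3]
gripper_width: 0.752
```

```bash
python3 - <<'E'
from h import *
discs('w10.png'); go([.568,-.397,.16],4.9); st()
E
```

```text
dot [356. 183.] [0.5508 0.1074]
dot [290. 250.] [0.4902 0.1557]
dot [356. 249.] [0.4964 0.1012]
dot [447. 274.] [0.4823 0.0238]
dot [382. 335.] [0.4207 0.0706]
t27.4 h4.8 pos [0.522 0.125 0.197] -> d [ 0.  52.6  1.7]  yaw -0.1
27.37 [ 0.5297  0.2393 -0.2908 -0.0171 -0.9815  1.1349] [ 0.003  0.051 -0.077 -0.031  0.028  0.012] [0.5222 0.1255 0.1966]
tilt deg [2.5 2.4]
```

Request:
servo_tool([
  {"dx": 0, "dy": 4.1, "dz": 0.1, "yaw": 0},
  {"dx": 0, "dy": 4.1, "dz": 0.1, "yaw": 0},
  {"dx": 0, "dy": 4.1, "dz": 0.1, "yaw": 0},
  {"dx": 0, "dy": 4.1, "dz": 0.1, "yaw": 0},
  {"dx": 0, "dy": 4.1, "dz": 0.1, "yaw": 0},
  {"dx": 0, "dy": 4.1, "dz": 0.1, "yaw": 0},
  {"dx": 0, "dy": 4.1, "dz": 0.1, "yaw": 0},
  {"dx": 0, "dy": 4.1, "dz": 0.1, "yaw": 0},
  {"dx": 0, "dy": 4.1, "dz": 0.1, "yaw": 0},
  {"dx": 0, "dy": 4.1, "dz": 0.1, "yaw": 0},
  {"dx": 0, "dy": 4.1, "dz": 0.1, "yaw": 0},
  {"dx": 0, "dy": 4, "dz": 0.1, "yaw": 0},
  {"dx": 0, "dy": 2, "dz": 2, "yaw": 0},
  {"dx": 0, "dy": 1, "dz": 2, "yaw": 0},
  {"dx": 0, "dy": 0, "dz": 1, "yaw": 0},
  {"dx": 0, "dy": 0, "dz": 0.2, "yaw": 0},
])

```text
time: 28.7
position: [0.5661, -0.403, 0.0889]
eef_rot: [[0.995, 0.094, 0.026], [0.093, -0.994, 0.054], [0.031, -0.051, -0.998]]
wrist_force: [-0.1, -0.1, 0.3]
gripper_width: 0.747
```

```bash
python3 - <<'E'
from h import *
discs('w11.png'); go([.568,-.397,.022],4.9); st()
E
```

```text
disc 312 270 area 1865.5 z.049: [ 0.5679 -0.3967] z.066: [ 0.5744 -0.3974]
dot [365. 203.] [ 0.5962 -0.4203]
dot [271. 291.] [ 0.5399 -0.3731]
dot [362. 293.] [ 0.5446 -0.4249]
t28.8 h5.4 pos [ 0.566 -0.403  0.089] -> d [ 0.1 -0.2  6.7]  yaw 0.5
28.75 [-0.4129  0.6206  0.0592 -0.0709 -1.0093  2.1157] [ 0.022 -0.04   0.013  0.008 -0.023 -0.004] [ 0.566  -0.4025  0.0889]
tilt deg [1.4 3.1]
```

Request:
servo_tool([
  {"dx": 0.1, "dy": -0.2, "dz": 2.5, "yaw": 0},
  {"dx": -0.1, "dy": 0, "dz": 2.3, "yaw": 0},
  {"dx": -0.1, "dy": 0, "dz": 1.6, "yaw": 0},
  {"dx": 0, "dy": 0, "dz": 0.1, "yaw": 0},
])

```text
time: 29.08
position: [0.5691, -0.3937, 0.0264]
eef_rot: [[0.994, 0.101, 0.03], [0.099, -0.994, 0.051], [0.035, -0.048, -0.998]]
wrist_force: [-0.6, 0.6, 0.6]
gripper_width: 0.751
```

```bash
python3 - <<'E'
from h import *
go([.568,-.3967,.022],5); tilt()
E
```

```text
t29.1 h5.7 pos [ 0.569 -0.394  0.026] -> d [-0.2  0.3  0.4]  yaw 0.7
tilt deg [1.7 2.9]
```

Request:
servo_tool([
  {"dx": -0.1, "dy": 0.3, "dz": 0.4, "yaw": 0.5},
  {"dx": 0, "dy": 0, "dz": 0.1, "yaw": 0},
  {"dx": 0, "dy": 0, "dz": 0.1, "yaw": 0},
  {"dx": 0, "dy": 0, "dz": 0.1, "yaw": 0},
  {"dx": 0, "dy": 0, "dz": 0, "yaw": 0},
], grip=20)

```text
time: 29.5
position: [0.5715, -0.3946, 0.0241]
eef_rot: [[0.995, 0.097, 0.035], [0.095, -0.994, 0.049], [0.039, -0.045, -0.998]]
wrist_force: [-0.0, -0.4, -1.0]
gripper_width: 0.475
```

Request:
servo_tool([
  {"dx": 0, "dy": 0, "dz": -3, "yaw": 0},
  {"dx": 0, "dy": 0, "dz": -4, "yaw": 0},
  {"dx": 0, "dy": 0, "dz": -4, "yaw": 0},
  {"dx": 0, "dy": 0, "dz": -4, "yaw": 0},
  {"dx": 0, "dy": 0, "dz": -3, "yaw": -3},
  {"dx": 0, "dy": 0, "dz": 0, "yaw": 0},
])

```text
time: 30.0
position: [0.5633, -0.4034, 0.2099]
eef_rot: [[0.988, 0.15, 0.029], [0.148, -0.988, 0.051], [0.036, -0.046, -0.998]]
wrist_force: [0.5, -1.3, 0.4]
gripper_width: 0.48
```

```bash
python3 - <<'E'
from h import *
go([.6587,.0823,.2],8.1); st()
E
```

```text
t30.0 h8.5 pos [ 0.563 -0.403  0.21 ] -> d [ 16.6 -46.5   3.7]  yaw 0.4
30.00 [-0.4148  0.5185  0.1932 -0.0617 -1.2405  2.1552] [-0.001 -0.001 -0.036 -0.03   0.027 -0.042] [ 0.5633 -0.4034  0.2099]
tilt deg [1.6 2.9]
```

Request:
servo_tool([
  {"dx": 1.3, "dy": -3.6, "dz": 0.1, "yaw": 0},
  {"dx": 1.3, "dy": -3.6, "dz": 0.1, "yaw": 0},
  {"dx": 1.3, "dy": -3.6, "dz": 0.1, "yaw": 0},
  {"dx": 1.3, "dy": -3.6, "dz": 0.1, "yaw": 0},
  {"dx": 1.3, "dy": -3.6, "dz": 0.1, "yaw": 0},
  {"dx": 1.3, "dy": -3.6, "dz": 0.1, "yaw": 0},
  {"dx": 1.3, "dy": -3.6, "dz": 0.1, "yaw": 0},
  {"dx": 1.3, "dy": -3.6, "dz": 0.1, "yaw": 0},
  {"dx": 1.3, "dy": -3.6, "dz": 0.1, "yaw": 0},
  {"dx": 1.3, "dy": -3.6, "dz": 0.1, "yaw": 0},
  {"dx": 1.3, "dy": -3.6, "dz": 0.1, "yaw": 0},
  {"dx": 1.3, "dy": -3.6, "dz": 0.1, "yaw": 0},
  {"dx": 0, "dy": 0, "dz": 0.2, "yaw": 0},
])

```text
time: 31.08
position: [0.6577, 0.0631, 0.2265]
eef_rot: [[0.99, 0.135, 0.043], [0.133, -0.99, 0.052], [0.049, -0.046, -0.998]]
wrist_force: [0.2, -0.4, -1.2]
gripper_width: 0.481
```

```bash
python3 - <<'E'
from h import *
go([.6617,.083,.08],8.1); st()
c,im=shot('wrist','w12.png')
E
```

```text
t31.1 h7.7 pos [0.658 0.063 0.227] -> d [-0.1 -1.2 14.7]  yaw -0.4
31.08 [ 0.3233  0.4253  0.0724 -0.0387 -1.1611  1.3967] [-0.036 -0.002 -0.086  0.008  0.026  0.021] [0.6577 0.0631 0.2265]
tilt deg [2.4 3. ]
```

View pics/w12.png

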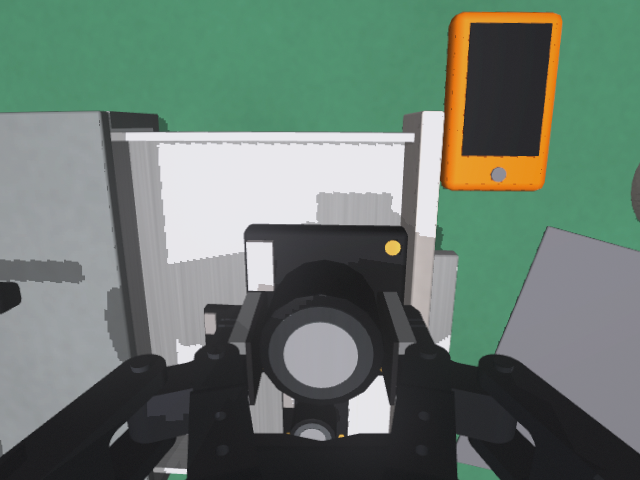

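Request:
servo_tool([
  {"dx": 0, "dy": -0.4, "dz": 3, "yaw": 0},
  {"dx": 0, "dy": -0.4, "dz": 3, "yaw": 0},
  {"dx": 0, "dy": -0.4, "dz": 3, "yaw": 0},
  {"dx": 0, "dy": 0, "dz": 3, "yaw": 0},
  {"dx": 0, "dy": 0, "dz": 2, "yaw": 0},
  {"dx": 0, "dy": 0, "dz": 0.2, "yaw": 0},
])

```text
time: 31.63
position: [0.6614, 0.0774, 0.083]
eef_rot: [[0.99, 0.131, 0.047], [0.129, -0.99, 0.052], [0.053, -0.045, -0.998]]
wrist_force: [0.4, -0.0, -2.3]
gripper_width: 0.483
```

```bash
python3 - <<'E'
from h import *
go([.6617,.083,.043],8.1); tilt()
E
```

```text
t31.6 h7.4 pos [0.661 0.077 0.083] -> d [-0.1 -0.4  4. ]  yaw -0.7
tilt deg [2.7 3. ]
```

Request:
servo_tool([
  {"dx": 0, "dy": -0.3, "dz": 1.5, "yaw": -0.7},
  {"dx": 0, "dy": 0, "dz": 1.3, "yaw": 0},
  {"dx": 0, "dy": 0, "dz": 0.8, "yaw": 0},
  {"dx": 0, "dy": 0, "dz": 0.3, "yaw": 0},
])

```text
time: 31.97
position: [0.6636, 0.0788, 0.0444]
eef_rot: [[0.989, 0.14, 0.048], [0.138, -0.989, 0.051], [0.055, -0.044, -0.998]]
wrist_force: [-0.3, -0.7, -1.9]
gripper_width: 0.48
```

Request:
servo_tool([
  {"dx": 0, "dy": 0, "dz": 0.3, "yaw": 0},
  {"dx": 0, "dy": 0, "dz": 0.3, "yaw": 0},
])

```text
time: 32.13
position: [0.6651, 0.0785, 0.0401]
eef_rot: [[0.989, 0.14, 0.051], [0.137, -0.989, 0.051], [0.058, -0.044, -0.997]]
wrist_force: [-6.9, -0.4, 14.6]
gripper_width: 0.479
```

Request:
servo_tool([
  {"dx": 0, "dy": 0, "dz": -0.1, "yaw": 0},
  {"dx": 0, "dy": 0, "dz": 0, "yaw": 0},
  {"dx": 0, "dy": 0, "dz": 0, "yaw": 0},
  {"dx": 0, "dy": 0, "dz": 0, "yaw": 0},
  {"dx": 0.1, "dy": 0, "dz": -3, "yaw": 0},
  {"dx": 0.1, "dy": 0, "dz": -4, "yaw": 0},
  {"dx": 0.1, "dy": 0, "dz": -4, "yaw": 0},
  {"dx": 0.1, "dy": 0, "dz": -4, "yaw": 0},
  {"dx": -1.5, "dy": 3.8, "dz": 0, "yaw": 0},
  {"dx": -1.5, "dy": 3.8, "dz": 0, "yaw": 0},
  {"dx": -1.5, "dy": 3.8, "dz": 0, "yaw": 0},
  {"dx": -1.5, "dy": 3.8, "dz": 0, "yaw": 0},
  {"dx": -1.5, "dy": 3.8, "dz": 0, "yaw": 0},
  {"dx": 0, "dy": 0, "dz": 0, "yaw": 0},
], grip=75)

```text
time: 33.3
position: [0.6181, -0.1313, 0.1959]
eef_rot: [[0.986, 0.151, 0.074], [0.148, -0.988, 0.051], [0.081, -0.04, -0.996]]
wrist_force: [0.6, 1.3, 0.1]
gripper_width: 0.75
```

Request:
servo_tool([
  {"dx": 0, "dy": 0, "dz": 0, "yaw": 7},
  {"dx": 0, "dy": 0, "dz": 0, "yaw": 7},
  {"dx": 0, "dy": 0, "dz": 0, "yaw": 7},
  {"dx": 0, "dy": 0, "dz": 0, "yaw": 7},
  {"dx": 0, "dy": 0, "dz": 0, "yaw": 7},
  {"dx": 0, "dy": 0, "dz": 0, "yaw": 7},
  {"dx": 0, "dy": 0, "dz": 0, "yaw": 7},
  {"dx": 0, "dy": 0, "dz": 0, "yaw": 7},
  {"dx": 0, "dy": 0, "dz": 0, "yaw": 7},
  {"dx": 0, "dy": 0, "dz": 0, "yaw": 7},
  {"dx": 0, "dy": 0, "dz": 0, "yaw": 7},
  {"dx": 0, "dy": 0, "dz": 0, "yaw": 7},
  {"dx": 0, "dy": 0, "dz": 0, "yaw": 6},
], grip=0)

```text
time: 34.38
position: [0.6178, -0.1365, 0.2026]
eef_rot: [[0.112, -0.99, 0.086], [-0.993, -0.108, 0.05], [-0.04, -0.091, -0.995]]
wrist_force: [0.4, 0.2, -0.3]
gripper_width: 0.001
```

```bash
python3 - <<'E'
from h import *
go([.592,-.10,.2],-82); st()
shot('side','s2.png'); shot('top','t3.png')
a=cv2.imread('pics/t3.png')[130:330,110:480]; b=cv2.imread('pics/s2.png')[170:480,140:420]
a=cv2.resize(a,(480,260)); b=cv2.resize(b,(320,354)); o=np.zeros((354,800,3),'uint8'); o[:260,:480]=a; o[:,480:]=b
cv2.imwrite('pics/chk.png',o)
E
```

```text
t34.4 h-83.6 pos [ 0.618 -0.136  0.203] -> d [-3.9  2.2  0.2]  yaw -1.6
34.38 [ 0.0137  0.3831 -0.0513 -0.0566 -1.0499  0.1226] [ 1.000e-03 -6.000e-03  4.000e-03  1.000e-03  1.000e-03 -1.303e+00] [ 0.6178 -0.1365  0.2026]
tilt deg [4.9 2.9]
```

View pics/chk.png

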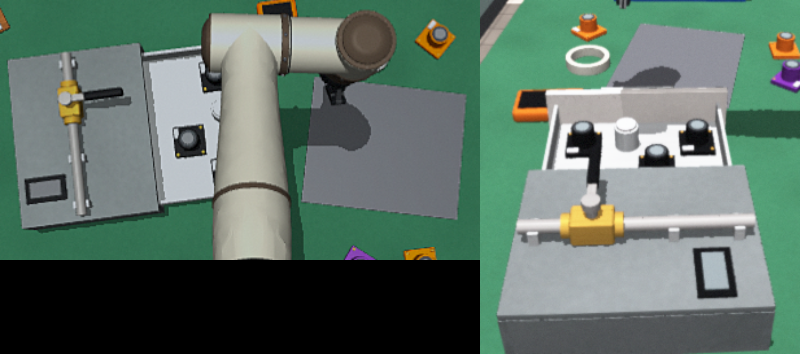

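Request:
servo_tool([
  {"dx": -1.0, "dy": 0.9, "dz": 2.8, "yaw": -1.5},
  {"dx": -1.0, "dy": 0.9, "dz": 2.8, "yaw": 0},
  {"dx": -1.0, "dy": 0.9, "dz": 2.8, "yaw": 0},
  {"dx": -0.8, "dy": 0.8, "dz": 2.8, "yaw": 0},
  {"dx": 0, "dy": 0, "dz": 2, "yaw": 0},
  {"dx": 0, "dy": 0, "dz": 0, "yaw": 0},
])

```text
time: 34.98
position: [0.5924, -0.0966, 0.0702]
eef_rot: [[0.165, -0.981, 0.1], [-0.986, -0.16, 0.049], [-0.032, -0.107, -0.994]]
wrist_force: [-0.4, 0.1, -0.3]
gripper_width: 0.001
```

```bash
python3 - <<'E'
from h import *
go([.589,-.087,.062],-82); tilt()
E
```

```text
t35.0 h-80.5 pos [ 0.592 -0.097  0.07 ] -> d [-1.   0.3  0.8]  yaw 1.5
tilt deg [5.7 2.8]
```

Request:
servo_tool([
  {"dx": -1.0, "dy": 0.2, "dz": 0.5, "yaw": 1.5},
  {"dx": -1.0, "dy": 0, "dz": 0.4, "yaw": 0},
  {"dx": -0.8, "dy": 0, "dz": 0.1, "yaw": 0},
  {"dx": -0.8, "dy": 0, "dz": 0.1, "yaw": 0},
  {"dx": -0.8, "dy": 0, "dz": 0.1, "yaw": 0},
  {"dx": -0.8, "dy": 0, "dz": 0.1, "yaw": 0},
  {"dx": -0.8, "dy": 0, "dz": 0.1, "yaw": 0},
])

```text
time: 35.57
position: [0.5858, -0.0346, 0.0627]
eef_rot: [[0.148, -0.983, 0.107], [-0.989, -0.143, 0.047], [-0.031, -0.112, -0.993]]
wrist_force: [-0.6, -2.4, 0.7]
gripper_width: -0.002
```

```bash
python3 - <<'E'
from h import *
O=np.array([.571,-.011]); a=np.radians(8.1); cy=-np.array([np.cos(a),np.sin(a)]); cx=np.array([-np.sin(a),np.cos(a)])
p=np.array(r.read_state()['position'])[:2]-O; print('xp',p@cx,'yp',p@cy)
go([.56,.15,.062],-82); tilt()
E
```

```text
xp -0.025497811110318326 yp -0.011342954275052369
t35.6 h-81.5 pos [ 0.586 -0.035  0.063] -> d [-18.6  -0.1   0.7]  yaw 0.5
tilt deg [6.1 2.7]
```

Request:
servo_tool([
  {"dx": -1, "dy": 0, "dz": 0.1, "yaw": 0},
  {"dx": -1, "dy": 0, "dz": 0.1, "yaw": 0},
  {"dx": -1, "dy": 0, "dz": 0.1, "yaw": 0},
  {"dx": -1, "dy": 0, "dz": 0.1, "yaw": 0},
  {"dx": -1, "dy": 0, "dz": 0.1, "yaw": 0},
  {"dx": -1, "dy": 0, "dz": 0.1, "yaw": 0},
  {"dx": -1, "dy": 0, "dz": 0.1, "yaw": 0},
  {"dx": -1, "dy": 0, "dz": 0.1, "yaw": 0},
  {"dx": -1, "dy": 0, "dz": 0.1, "yaw": 0},
  {"dx": -1, "dy": 0, "dz": 0.1, "yaw": 0},
])

```text
time: 36.4
position: [0.5726, 0.0757, 0.0579]
eef_rot: [[0.15, -0.982, 0.113], [-0.988, -0.145, 0.048], [-0.031, -0.119, -0.992]]
wrist_force: [1.3, -2.4, 1.6]
gripper_width: 0.002
```

```bash
cat >> h.py <<'E'
def xp():
    O=np.array([.571,-.011]); a=np.radians(8.1); cy=-np.array([np.cos(a),np.sin(a)]); cx=np.array([-np.sin(a),np.cos(a)])
    p=np.array(r.read_state()['position'])[:2]-O; print('xp',p@cx,'yp',p@cy,r.read_state()['wrist_force'])
E
python3 - <<'E'
from h import *
xp(); go([.56,.15,.062],-82); tilt()
E
```

```text
xp 0.08559252903417185 yp -0.013811125422527956 [ 1.27995578 -2.38905114  1.59400626]
t36.4 h-81.4 pos [0.573 0.076 0.058] -> d [-7.5  0.1 -0.2]  yaw 0.6
tilt deg [6.5 2.8]
```

Request:
servo_tool([
  {"dx": -1, "dy": 0, "dz": 0, "yaw": 0},
  {"dx": -1, "dy": 0, "dz": 0, "yaw": 0},
  {"dx": -1, "dy": 0, "dz": 0, "yaw": 0},
  {"dx": -1, "dy": 0, "dz": 0, "yaw": 0},
  {"dx": -1, "dy": 0, "dz": 0, "yaw": 0},
  {"dx": -0.6, "dy": 0, "dz": 0, "yaw": 0},
  {"dx": -0.6, "dy": 0, "dz": 0, "yaw": 0},
])

```text
time: 36.98
position: [0.5618, 0.1449, 0.0586]
eef_rot: [[0.15, -0.982, 0.112], [-0.988, -0.146, 0.048], [-0.031, -0.118, -0.993]]
wrist_force: [1.6, -1.6, -0.9]
gripper_width: 0.003
```

```bash
python3 - <<'E'
from h import *
xp(); go([.56,.15,.062],-82); tilt()
E
```

```text
xp 0.15568837723757353 yp -0.012815394035720046 [ 1.58064756 -1.56681881 -0.86148624]
t37.0 h-81.3 pos [0.562 0.145 0.059] -> d [-0.5  0.1 -0.3]  yaw 0.7
tilt deg [6.4 2.7]
```

Request:
servo_tool([
  {"dx": -0.5, "dy": 0, "dz": 0, "yaw": 0},
  {"dx": -0.5, "dy": 0, "dz": 0, "yaw": 0},
  {"dx": -0.5, "dy": 0, "dz": 0, "yaw": 0},
])

```text
time: 37.23
position: [0.5598, 0.1584, 0.0587]
eef_rot: [[0.15, -0.982, 0.111], [-0.988, -0.146, 0.044], [-0.027, -0.116, -0.993]]
wrist_force: [3.5, -4.5, -1.8]
gripper_width: -0.002
```

Request:
servo_tool([
  {"dx": -0.5, "dy": 0, "dz": 0, "yaw": 0},
  {"dx": -0.5, "dy": 0, "dz": 0, "yaw": 0},
])

```text
time: 37.4
position: [0.5587, 0.1631, 0.0588]
eef_rot: [[0.149, -0.983, 0.108], [-0.989, -0.146, 0.034], [-0.018, -0.112, -0.994]]
wrist_force: [21.7, -41.0, -0.7]
gripper_width: -0.0
```

```bash
python3 - <<'E'
from h import *
xp(); tilt()
E
```

```text
xp 0.17411598705361803 yp -0.01239385727629296 [ 21.71256795 -40.99494045  -0.6579857 ]
tilt deg [6.2 2. ]
```

Request:
servo_tool([
  {"dx": -0.3, "dy": 0, "dz": 0, "yaw": 0},
  {"dx": -0.3, "dy": 0, "dz": 0, "yaw": 0},
])

```text
time: 37.57
position: [0.559, 0.1625, 0.0589]
eef_rot: [[0.145, -0.984, 0.106], [-0.989, -0.143, 0.025], [-0.01, -0.109, -0.994]]
wrist_force: [6.8, -10.4, -0.7]
gripper_width: -0.001
```

```bash
python3 - <<'E'
from h import *
xp()
E
```

```text
xp 0.1734435469770712 yp -0.012587417409206002 [  6.83818854 -10.37515775  -0.67179355]
```

Request:
servo_tool([
  {"dx": 1, "dy": 0, "dz": 0, "yaw": 0},
  {"dx": 2, "dy": 0, "dz": 0, "yaw": 0},
  {"dx": 3, "dy": 0, "dz": 0, "yaw": 0},
  {"dx": 2, "dy": 0, "dz": -3, "yaw": 0},
  {"dx": 0, "dy": 0, "dz": -4, "yaw": 0},
  {"dx": 0, "dy": 0, "dz": -4, "yaw": 0},
  {"dx": 0, "dy": 0, "dz": -4, "yaw": 0},
  {"dx": 0, "dy": 0, "dz": -4, "yaw": 0},
  {"dx": 0, "dy": 0, "dz": 0, "yaw": 0},
])

```text
time: 38.32
position: [0.5475, 0.0734, 0.2515]
eef_rot: [[0.142, -0.985, 0.095], [-0.99, -0.14, 0.026], [-0.012, -0.098, -0.995]]
wrist_force: [1.3, 0.3, 2.1]
gripper_width: 0.002
```

```bash
python3 - <<'E'
from h import *
st(); shot('wrist','w13.png'); c,_=shot('top','t4.png')
a=np.radians(278)
go([.585+.08*np.cos(a),.357+.08*np.sin(a),.25],98)
E
```

```text
38.32 [ 0.4363  0.1976 -0.2161  0.0194 -1.06   -0.3032] [-0.001  0.033 -0.087 -0.067  0.043  0.005] [0.5475 0.0734 0.2515]
tilt deg [5.4 1.5]
t38.4 h-81.9 pos [0.544 0.073 0.244] -> d [-19.5  -8.    0.4]  yaw 0.1
```

View pics/w13.png

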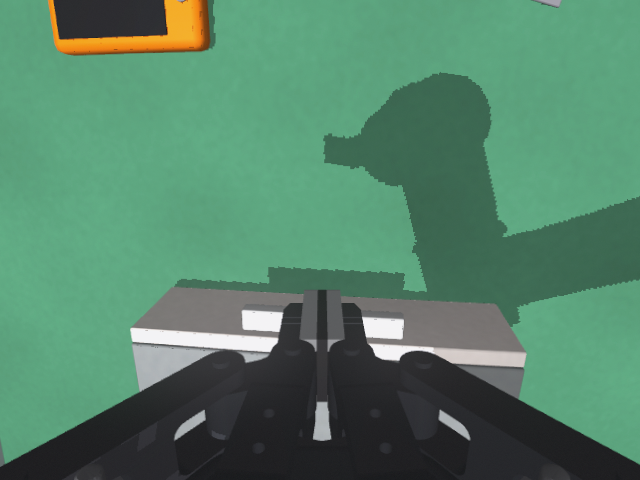

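Request:
servo_tool([
  {"dx": -3.3, "dy": -1.3, "dz": 0, "yaw": 0},
  {"dx": -3.3, "dy": -1.3, "dz": 0, "yaw": 0},
  {"dx": -3.3, "dy": -1.3, "dz": 0, "yaw": 0},
  {"dx": -3.3, "dy": -1.3, "dz": 0, "yaw": 0},
  {"dx": -3.3, "dy": -1.3, "dz": 0, "yaw": 0},
  {"dx": -3.0, "dy": -1.3, "dz": 0, "yaw": 0},
  {"dx": 0, "dy": 0, "dz": 0, "yaw": 0},
], grip=50)

```text
time: 39.0
position: [0.5893, 0.2832, 0.2407]
eef_rot: [[0.135, -0.989, 0.064], [-0.991, -0.134, 0.019], [-0.01, -0.066, -0.998]]
wrist_force: [1.0, -0.3, 0.0]
gripper_width: 0.5
```

```bash
python3 - <<'E'
from h import *
a=np.radians(278)
go([.585+.083*np.cos(a),.357+.083*np.sin(a),.138],98); tilt()
E
```

```text
t39.0 h-82.3 pos [0.589 0.283 0.241] -> d [ 1.   0.1 10.3]  yaw -0.3
tilt deg [3.7 1.1]
```

Request:
servo_tool([
  {"dx": 0.5, "dy": 0, "dz": 2.6, "yaw": 0},
  {"dx": 0.5, "dy": 0, "dz": 2.6, "yaw": 0},
  {"dx": 0, "dy": 0, "dz": 2.6, "yaw": 0},
  {"dx": 0, "dy": 0, "dz": 2.2, "yaw": 0},
  {"dx": 0, "dy": 0, "dz": 0.1, "yaw": 0},
])

```text
time: 39.42
position: [0.5928, 0.2772, 0.1265]
eef_rot: [[0.139, -0.989, 0.052], [-0.99, -0.139, 0.015], [-0.007, -0.053, -0.999]]
wrist_force: [-0.9, -0.3, -0.5]
gripper_width: 0.502
```

```bash
python3 - <<'E'
from h import *
a=np.radians(278)
go([.585+.083*np.cos(a),.357+.083*np.sin(a),.138],98); tilt(); print(r.read_state()['wrist_force'])
c,im=shot('wrist','w14.png'); g=im.max(2); 
for v in (250,290,330,370): print(v,''.join('#' if x<60 else '.' for x in g[v,::8]))
E
```

```text
t39.4 h-82.0 pos [0.593 0.277 0.126] -> d [ 0.3 -0.4 -1.1]  yaw -0.0
tilt deg [3.  0.8]
[-0.92250764 -0.25456543 -0.52476109]
250 ................................................................................
290 ...................................#######......................................
330 ...........................##..###.######.......##..##..........................
370 ..............###################..######........##################.............
```

Request:
servo_tool([
  {"dx": 0.2, "dy": 0, "dz": -1.0, "yaw": 0},
  {"dx": -0.05, "dy": 0.87, "dz": 0.1, "yaw": 6},
  {"dx": -0.05, "dy": 0.87, "dz": 0.1, "yaw": 6},
  {"dx": -0.05, "dy": 0.87, "dz": 0.1, "yaw": 6},
  {"dx": -0.05, "dy": 0.87, "dz": 0.1, "yaw": 6},
  {"dx": -0.05, "dy": 0.87, "dz": 0.1, "yaw": 6},
  {"dx": -0.05, "dy": 0.87, "dz": 0.1, "yaw": 6},
  {"dx": -0.05, "dy": 0.87, "dz": 0.1, "yaw": 6},
])

```text
time: 40.13
position: [0.5436, 0.2916, 0.145]
eef_rot: [[-0.584, -0.808, 0.078], [-0.809, 0.587, 0.029], [-0.069, -0.046, -0.997]]
wrist_force: [1.5, -1.1, -1.4]
gripper_width: 0.504
```

```bash
python3 - <<'E'
from h import *
s=r.read_state(); h=s['eef_rot']; h=np.arctan2(h[1][0],h[0][0]); p=np.array(s['position'])-[.585,.357,0]
print('ang pos',np.degrees(np.arctan2(p[1],p[0])),'rad',np.hypot(*p[:2]),'head',np.degrees(h),'z',p[2],s['wrist_force']); tilt()
E
```

```text
ang pos -122.33536121791931 rad 0.07743109058755128 head -125.81304122966098 z 0.1450129146187533 [ 1.53606794 -1.10491688 -1.40897659]
tilt deg [4.5 1.6]
```

Request:
servo_tool([
  {"dx": 0.1, "dy": 0.87, "dz": 0.5, "yaw": 6},
  {"dx": 0, "dy": 0.87, "dz": 0.3, "yaw": 6},
  {"dx": 0, "dy": 0.87, "dz": 0.2, "yaw": 6},
  {"dx": 0, "dy": 0.87, "dz": 0.2, "yaw": 6},
  {"dx": 0, "dy": 0.87, "dz": 0.2, "yaw": 6},
  {"dx": 0, "dy": 0.87, "dz": 0.2, "yaw": 6},
  {"dx": 0, "dy": 0.87, "dz": 0.2, "yaw": 5},
])

```text
time: 40.72
position: [0.513, 0.338, 0.145]
eef_rot: [[-0.977, -0.189, 0.095], [-0.187, 0.982, 0.036], [-0.1, 0.017, -0.995]]
wrist_force: [-0.3, -2.3, -0.7]
gripper_width: 0.501
```

```bash
cat >> h.py <<'E'
def val():
    s=r.read_state(); h=s['eef_rot']; h=np.arctan2(h[1][0],h[0][0]); p=np.array(s['position'])-[.585,.357,0]
    print('ang pos',np.degrees(np.arctan2(p[1],p[0])),'rad',np.hypot(*p[:2]),'head',np.degrees(h),'z',p[2],s['wrist_force']); tilt()
E
python3 -c "
from h import *
val()"
```

```text
ang pos -165.2274093819115 rad 0.07450749664412769 head -169.1962933961487 z 0.14504338678421758 [-0.32821506 -2.32088009 -0.65149895]
tilt deg [5.4 2.1]
```

Request:
servo_tool([
  {"dx": 0.2, "dy": 0.5, "dz": 0.5, "yaw": 1},
  {"dx": 0, "dy": 0.5, "dz": 0.3, "yaw": 1},
  {"dx": 0, "dy": 0.4, "dz": 0.1, "yaw": 0},
  {"dx": 0, "dy": 0.4, "dz": 0.1, "yaw": 0},
])

```text
time: 41.05
position: [0.5095, 0.3553, 0.1443]
eef_rot: [[-0.984, -0.15, 0.1], [-0.147, 0.988, 0.039], [-0.105, 0.023, -0.994]]
wrist_force: [-0.6, -2.7, -0.8]
gripper_width: 0.5
```

Request:
servo_tool([
  {"dx": 0, "dy": 0.4, "dz": 0.1, "yaw": 0},
  {"dx": 0, "dy": 0.4, "dz": 0, "yaw": 0},
])

```text
time: 41.22
position: [0.5081, 0.3622, 0.145]
eef_rot: [[-0.984, -0.15, 0.1], [-0.147, 0.988, 0.037], [-0.104, 0.022, -0.994]]
wrist_force: [8.0, -12.6, -6.3]
gripper_width: 0.502
```

```bash
python3 -c "
from h import *
val()"
```

```text
ang pos 176.15683154941513 rad 0.07706489794943387 head -171.49092166523366 z 0.1449582914318076 [  7.96806689 -12.6326355   -6.27632942]
tilt deg [5.7 2.1]
```

Request:
servo_tool([
  {"dx": 0, "dy": 0.4, "dz": 0.1, "yaw": 0},
  {"dx": 0, "dy": 0.4, "dz": 0.1, "yaw": 0},
  {"dx": 0, "dy": 0.4, "dz": 0, "yaw": 0},
])

```text
time: 41.47
position: [0.5081, 0.3619, 0.1444]
eef_rot: [[-0.984, -0.147, 0.096], [-0.147, 0.989, 0.011], [-0.096, -0.003, -0.995]]
wrist_force: [4.7, -10.8, -3.7]
gripper_width: 0.498
```

```bash
python3 -c "
from h import *
val()"
```

```text
ang pos 176.37624949895473 rad 0.0770141362756837 head -171.50196940407383 z 0.14439982768305712 [  4.68099531 -10.84613348  -3.72031822]
tilt deg [5.5 0.6]
```

Request:
servo_tool([
  {"dx": 0, "dy": -1.0, "dz": 0, "yaw": 0},
  {"dx": 0, "dy": -0.3, "dz": -3, "yaw": 0},
  {"dx": 0, "dy": 0, "dz": -4, "yaw": 0},
  {"dx": 0, "dy": 0, "dz": -4, "yaw": 0},
  {"dx": 0, "dy": -4, "dz": 0, "yaw": 0},
  {"dx": 0, "dy": -4, "dz": 0, "yaw": 0},
  {"dx": 0, "dy": -4, "dz": 0, "yaw": 0},
  {"dx": 0, "dy": -4, "dz": 0, "yaw": 0},
  {"dx": 0, "dy": -4, "dz": 0, "yaw": 0},
  {"dx": 0, "dy": -4, "dz": 0, "yaw": 0},
  {"dx": 0, "dy": -4, "dz": 0, "yaw": 0},
  {"dx": 0, "dy": -4, "dz": 0, "yaw": 0},
  {"dx": 0, "dy": 0, "dz": 0, "yaw": 0},
])

```text
time: 42.55
position: [0.5605, 0.0286, 0.2712]
eef_rot: [[-0.977, -0.164, 0.138], [-0.16, 0.986, 0.041], [-0.143, 0.018, -0.99]]
wrist_force: [-0.1, 1.0, 0.6]
gripper_width: 0.5
```

```bash
python3 - <<'E'
from h import *
st(); shot('top','t5.png'); shot('side','s5.png')
a=cv2.imread('pics/t5.png')[140:320,100:360]; b=cv2.imread('pics/s5.png')[230:480,150:410]
cv2.imwrite('pics/fin.png',np.hstack([cv2.resize(a,(433,300)),cv2.resize(b,(312,300))]))
E
```

```text
42.55 [ 0.3439  0.179  -0.1896  0.0089 -1.058  -1.7551] [ 0.043 -0.023  0.014 -0.019  0.036 -0.032] [0.5605 0.0286 0.2712]
tilt deg [7.9 2.4]
```

View pics/fin.png

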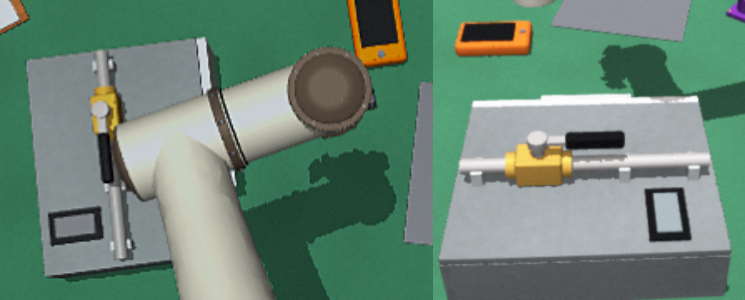

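```bash
python3 -c "
from h import *
s=r.read_state(); print(s['time'],s['wrist_force']); print(r.sign_off())"
```

```text
42.65 [ 0.40304519  0.02646615 -0.05653875]
the job is handed in; nothing more can be done
None
```

The job is done and handed in at 42.7 s of the 192 s allowed. I shut the purge valve and stood the three modules that were on the mat lens up in the drawer beside the canister. Then I pushed the drawer home and turned the valve fully open again.

**Checks that passed**
- **Modules:** before closing, the top and side pictures showed all three modules and the canister standing in the drawer and the mat empty. I could not see inside once the drawer was shut.
- **Drawer:** it held against 41 N without moving further, and the last pictures show its front flush with the cabinet.
- **Valve:** the lever met a firm stop when shut (about 17 N) and again when opened (about 11–13 N). In the last pictures it lies along the pipe as it did at the start.
- **At hand-in:** the arm was clear of everything, with about 0 N at the wrist. I did not touch the tester or the tape.

**What went less well**
- **One module moved:** the first module was about 25 mm from where the first picture put it, probably the knock you warned of. I measured it again before gripping.
- **Tool tilt:** the tool leaned up to about 9° over the run. I levelled it by pressing the closed fingertips on the cabinet's side. That briefly reached about 85 N at the wrist, under the 120 N limit but more than I meant. The cabinet did not visibly move.
- **Pictures:** I viewed 16, two past the budget.

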